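Take the pile of hardness-test pieces apart and stow each in its own fitted place

ROBOT

A 7-joint arm with a two-finger parallel gripper is mounted at the origin on a cart in front of the work surface, level with it; the furniture and walls round the work are solid. World frame = base frame: x ahead of the robot, y to its left, z up, the work surface at z = 0. Lengths are in m, angles in rad, forces in N, time in s.
With the tool pointing down it reaches from about 0.425 to 0.925 m from the base axis. Payload 6.8 kg.
Tool frame: the origin (TCP) lies at the very end of the fingers, on their centre line; the grasp point (between the pads) lies 19 mm behind it; z points along the fingers, y is the line along which they close (so a half turn about z gives the same grasp; the last joint's range is limited). The gripper opens to 85 mm and grips with 20 to 120 N. Pads are 22 mm wide; open, the fingers measure 114 mm over their backs; the gripper's body (76 mm by 85 mm) begins 54 mm behind the grasp point. The pads swing forward as they close: fully open they stand 13 mm farther back than shut.
Start: joints at [1.21, 0.477, 0.022, 1.555, -0.011, 1.109, -0.083], TCP at [0.169, -0.654, 0.231] pointing down, gripper open.
Joint ranges: [-2.96, 2.96], [-0.34, 2.1], [-1.41, 1.46], [0.24, 2.44], [-1.37, 4.51], [0.17, 1.92], [-2.96, 2.96]. Speed limits (rad/s): [2.39, 2.39, 3.14, 3.14, 3.14, 3.14, 3.14].

INTERFACE

Orientations are given as a rotation vector (axis times angle).
In Python, from bench import get_obs, grab_frame, hand_in gives the robot as it stands.
- The arm moves only by the tool drive_tool, never from a script. Its argument "rows" is a list of rows, each an object with "offset": the shift along the tool's x, y, z as a fraction of full scale, a list of three; "rotation": the turn, a rotation vector about the tool's x, y, z as a fraction of full scale, a list of three; "claw": the opening, from 0 (shut) to 1 (fully open). In form: [{"offset": [tx, ty, tz], "rotation": [wx, wy, wz], "claw": claw}, ...]. A call has 1 to 20 rows; each row is the pose to reach, as a shift and turn from the pose commanded when the call began, along the tool's axes at that moment; what a row does not reach only later rows make up. Full scale, the value 1, is 0.15 m for a shift and 2 rad for a turn. A row lasts 1/12 s, in which the tool goes at most 41.7 mm and 7.16 degrees, less where a joint would pass 70% of its speed; a pose out of reach is approached as far as the arm can. A call with a number of a shift or a turn outside -1 to 1 is refused whole. A call with a gripper value outside its range is refused whole. The fingers move at their own pace and stop on an object; "force" is the grip in N (left out, the last holds). Time passes only in rows, so rows that repeat a pose let the fingers close. It gives the time, the measured TCP pose, the force, the opening and the grip force at its end, in the units of the state.
- get_obs(): the state, without advancing time (a new reading comes with each control period).
- grab_frame(name): name is "side" or "top" or "wrist"; returns a dict with "frame" (420x560x3 uint8, red, green, blue), "z_map" (420x560 float32, m along the optical axis (not along the pixel's ray), 0 where there is no reading), "vfov" (degrees; the focal length in pixels is half the picture's height over the tangent of half this angle, whatever the lens; pixels are square), "cx", "cy" (the principal point, pixels), "D" ([k1, k2, p1, p2, k3] as OpenCV has them; the pictures are not rectified), "R" (3x3) and "t" (3): a world point X has camera coordinates R X + t. Camera axes: x right, y down, z forward; pixel columns grow to the right and rows downward; lengths in m; the calibration is good to about 2 mm. A picture is of the moment at which its call begins.
- hand_in(): hands the job in; it is judged then, once.
The state is a dict: "clock": time; "joints": joint angles; "qvel": joint speeds; "tau": joint torques, N m; "tcp_pos": TCP position; "orientation": TCP orientation; "contact_force": force on the tool from outside, world axes, zero at the start; "moment": the same for the moment, N m; "grip_width": finger opening in m; "gripper_force": force on a finger pad.
Only numpy, scipy, OpenCV 4.12 (cv2) and the standard library are available. Lean on these libraries where they do the work, as an engineer would, in place of code of your own. Each camera call takes 0.05 s, during which the arm holds its last target. There are 200 camera calls.

TASK

Take the pile on the desk apart from the top and put every piece away: the brass bushing upright on the free floor of the white tray beside the ring that lies there, the small steel disc flat in the wooden block with the small round recess, the large steel disc flat in the block with the large round recess, and the blue box, still upright, in the wooden cradle with the oblong recess, each fully down in its place. Let nothing topple, and leave the loupe and the V-block standing where they are.

Things in the scene. Friction and masses are not known exactly. Their poses are not given: they have to be found in the camera images.
- bushing: Pale brass stepped bushing, 34 mm across at its wide lower half, 26 mm high, 110 g; on top of the pile. Origin: centre of its underside, z up.
- small_disc: Small steel hardness reference disc, 52 mm across, 8 mm thick, 133 g; second from the top, under the bushing. Origin: centre of its underside, z up.
- large_disc: Large steel hardness reference disc, 65 mm across, 14 mm thick, 365 g; under the small disc, on the blue box. It overhangs the box's long sides by about 7 mm. Origin: centre of its underside, z up.
- indenter_box: Blue oblong box with a clear lid that stays shut, 50 mm (its x) by 85 mm (its y) by 26 mm high, about 0.25 kg; bottom of the pile, standing on the desk top (z = 0). Origin: centre of its underside, z up. Grip it across the 50 mm.
- tray: White open tray, fixed; 111 mm (x) by 161 mm (y), walls 45 mm high, 8 mm thick, floor 2 mm above its underside. Origin: centre of its underside. A steel ring, 44 mm across, 10 mm high, fixed in it, lies round x = +12, y = -44 mm of the tray's frame; the half at positive y is free: the bushing's place (middle x = 0, y = +30 mm).
- small_block: Wooden block with the small round recess, fixed: 90 mm square, 14 mm high. Recess 4 mm deep, its flat grey floor 59 mm across and 10 mm above the origin, sides bevelled 45 degrees to a 67 mm mouth. Origin: centre of its underside, on the recess's axis; x, y along its edges. Place of the small disc.
- large_block: Wooden block with the large round recess, fixed: 106 mm square, 16 mm high. Recess 5 mm deep, its flat grey floor 72 mm across and 11 mm above the origin, sides bevelled 45 degrees to an 82 mm mouth. Origin: centre of its underside, on the recess's axis; x, y along its edges. Place of the large disc.
- box_cradle: Wooden cradle with the oblong recess, fixed: 88 mm (x) by 123 mm (y), 17 mm high. Recess 7 mm deep, its flat grey floor 58 mm (x) by 93 mm (y), 10 mm above the origin, sides bevelled 45 degrees to a 72 x 107 mm mouth. Origin: centre of its underside, under the recess's middle. Place of the blue box, long side along y, either way round.
- loupe: Black stand loupe, 41 mm across, 36 mm high, loose, standing near the pile: leave alone. Origin: centre of its underside.
- v_block: Dark steel V-block, 38 x 43 x 42 mm, loose, standing near the pile: leave alone. Origin: centre of its underside.

How it is judged:
By the outcome, as a careful person would: the job done as asked, in the order asked, and still so for the second after the job is handed in, with the robot touching nothing.
It also fails if it takes over 99 s, if anything falls off the work surface, if the arm or the gripper's body presses on something with over 40 N, if the wrist force passes 120 N, or if a joint passes its speed limit or range.

## Working session

There is one attempt and no reset: what is moved stays moved. The work goes in short steps, Python scripts to look and compute and a tool call to move; the robot and the scene stay as the last step left them, time stands still between calls to the robot, and variables do not carry over. Pictures are saved under pics/ and viewed, at most 18 in all, crops included, and the job is handed in when it is done.

Besides the shell and the picture viewer there is one more tool, called after "Request:" as name(argument=value, ...), one argument or row to a line, values as JSON. drive_tool: Moves the arm, as the interface text tells. Its arguments: {"type":"object","properties":{"rows":{"type":"array","items":{"type":"object","properties":{"offset":{"type":"array","items":{"type":"number"}},"rotation":{"type":"array","items":{"type":"number"}},"claw":{"type":"number"}}}},"force":{"type":"number"}},"required":["rows"]}

```bash
mkdir -p pics; ls
cat > h.py <<'E'
import numpy as np, cv2
from bench import get_obs, grab_frame
def K(f):
    h=f['frame'].shape[0]; fl=h/2/np.tan(np.radians(f['vfov'])/2)
    return np.array([[fl,0,f['cx']],[0,fl,f['cy']],[0,0,1.]])
def rays(f,uv):
    n=cv2.undistortPoints(np.array(uv,float).reshape(-1,1,2),K(f),np.array(f['D'],float)).reshape(-1,2)
    return np.c_[n,np.ones(len(n))]
def onplane(f,uv,z):
    R=np.array(f['R']);t=np.array(f['t']);d=rays(f,uv)@R;c=-R.T@t
    return c+d*((z-c[2])/d[:,2])[:,None]
def cloud(f):
    h,w=f['z_map'].shape;u,v=np.meshgrid(np.arange(w),np.arange(h))
    d=rays(f,np.c_[u.ravel(),v.ravel()])*f['z_map'].reshape(-1,1)
    return ((d-np.array(f['t']))@np.array(f['R'])).reshape(h,w,3)
def grab(n,save=None):
    f=grab_frame(n)
    if save: cv2.imwrite(f'pics/{save}.png',f['frame'][:,:,::-1]); np.save(f'/tmp/{save}.npy',f,allow_pickle=True)
    return f
def load(s): return np.load(f'/tmp/{s}.npy',allow_pickle=True).item()
E
python3 - <<'E'
from h import *
for n in ['top','side']:
    f=grab(n,n+'0'); print(n,f['vfov'],f['cx'],f['cy'],f['D'],-np.array(f['R']).T@f['t'], np.round(f['R'],3).tolist())
o=get_obs(); print(o)
E
```

```text
pics
top 49.55378769807518 282.5028504002011 212.53469312639095 [-0.04262392  0.          0.          0.          0.        ] [0.36988915 0.01526704 0.98496162] [[-0.015, -0.999, 0.029], [-0.982, 0.009, -0.191], [0.19, -0.032, -0.981]]
side 42.4109052351173 283.2441012297105 205.4426073449855 [-0.10893436  0.          0.          0.          0.        ] [ 0.53204633 -1.13072337  0.58631505] [[1.0, -0.002, -0.017], [-0.016, -0.429, -0.903], [-0.006, 0.903, -0.429]]
{'clock': 0.1, 'joints': array([ 1.20992357,  0.47775331,  0.02234522,  1.55634506, -0.01148569,
        1.10930731, -0.08311395]), 'qvel': array([-0.00164051, -0.00214377, -0.00019553, -0.00283507,  0.00197564,
       -0.0010061 , -0.0006334 ]), 'tau': array([ 3.85856198e-03, -5.97756600e+01,  1.61342762e+00, -2.81952935e+01,
        1.28327165e-02,  5.07338525e-03,  4.21659465e-06]), 'tcp_pos': array([ 0.16866015, -0.65303641,  0.23040212]), 'orientation': array([-3.11489762e+00, -3.95806494e-01,  5.46749929e-04]), 'contact_force': array([ 0.61970185,  0.02955273, -0.2017199 ]), 'moment': array([ 0.02648156, -0.01237206,  0.03482798]), 'gripper_force': 0.0, 'grip_width': 0.08514773799898595}
```

View pics/top0.png

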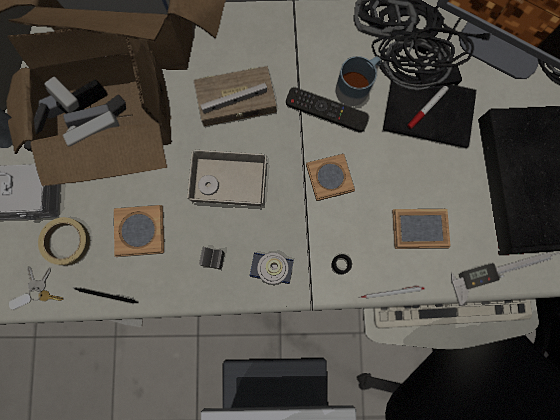

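View pics/side0.png

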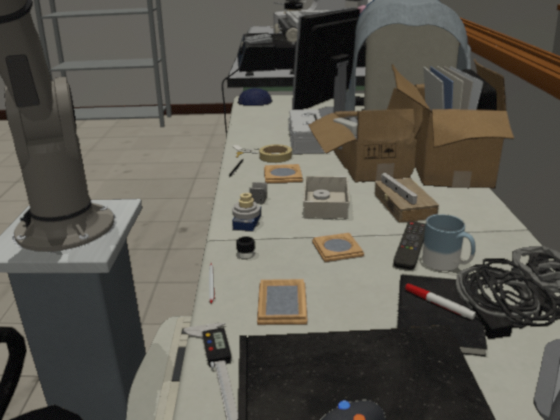

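The top view shows the pile at (273,267), loupe at (342,264), V-block at (212,257), tray at (229,180), small block at (330,177), large block at (139,231) and cradle at (422,229). Measuring these next.

Run:
```python
from h import *
f=load('top0'); im=f['frame']; C=cloud(f); hsv=cv2.cvtColor(im,cv2.COLOR_RGB2HSV)
print('desk z',[np.round(C[v,u],4).tolist() for u,v in [(330,230),(180,215),(300,140),(250,300)]])
def big(m): 
    n,l,s,c=cv2.connectedComponentsWithStats(m.astype(np.uint8)); 
    i=1+np.argmax(s[1:,4]); return (l==i)
def win(u,v,r):
    m=np.zeros(im.shape[:2],bool); m[v-r:v+r,u-r:u+r]=1; return m
wood=(hsv[...,1]>90)&(hsv[...,0]<25)&(hsv[...,2]>70)
for n,u,v,r,zt,zf,sz in [('small',330,177,35,.014,.010,None),('large',139,231,36,.016,.011,None),('cradle',422,229,40,.017,.010,None)]:
    w=big(wood&win(u,v,r)); cnt=max(cv2.findContours(w.astype(np.uint8),0,2)[0],key=cv2.contourArea)
    hull=cv2.convexHull(cnt).reshape(-1,2)
    P=onplane(f,hull,zt)[:,:2].astype(np.float32); ro=cv2.minAreaRect(P*1000)
    fill=np.zeros(im.shape[:2],np.uint8); cv2.drawContours(fill,[cnt],-1,1,-1)
    g=big((fill>0)&~w&(hsv[...,1]<70)); gc=max(cv2.findContours(g.astype(np.uint8),0,2)[0],key=cv2.contourArea).reshape(-1,2)
    Q=onplane(f,gc,zf)[:,:2].astype(np.float32)*1000
    print(n,'outer',np.round(ro[0],1),np.round(ro[1],1),ro[2],'floor',cv2.minAreaRect(Q),'ell',cv2.fitEllipse(Q)[0:2],'z',np.median(C[g][:,2]),np.median(C[w][:,2]))
# pile region heights
for n,u,v,r in [('pile',273,267,28),('loupe',342,264,16),('vb',212,257,18)]:
    w=win(u,v,r); P=C[w]; k=P[:,2]>.012; P=P[k]
    print(n,len(P),'zs',np.round(np.percentile(P[:,2],[5,25,50,75,95,99]),4))
    for lo,hi in [(.018,.032),(.034,.0445),(.0445,.052),(.052,.085)]:
        q=P[(P[:,2]>lo)&(P[:,2]<hi)]
        if len(q)>5: print('  ',lo,hi,len(q),np.round(q[:,:2].min(0),4),np.round(q[:,:2].max(0),4),np.round((q[:,:2].min(0)+q[:,:2].max(0))/2,4),cv2.minAreaRect((q[:,:2]*1000).astype(np.float32)))
# tray
w=win(229,180,50); P=C[w]; q=P[(P[:,2]>.042)&(P[:,2]<.048)]; print('tray rim',len(q),cv2.minAreaRect((q[:,:2]*1000).astype(np.float32)))
a=cv2.resize(im[225:310,180:370],None,fx=4,fy=4,interpolation=cv2.INTER_CUBIC); cv2.imwrite('pics/crop1.png',a[:,:,::-1])
```

```text
desk z [[0.5207, -0.1203, 0.0008], [0.5569, 0.2079, 0.0028], [0.7289, -0.059, 0.0007], [0.3721, 0.0554, 0.0002]]
small outer [ 639.  -122.5] [88.1 88.4] 14.09334945678711 floor ((640.9932250976562, -124.43707275390625), (56.32015609741211, 55.37061309814453), 89.59683990478516) ell ((641.2179565429688, -123.63572692871094), (56.29859924316406, 57.84088897705078)) z 0.011117213334333395 0.01416723955391975
large outer [522.3 293.9] [104.7 104.6] 3.669337511062622 floor ((523.50048828125, 296.11395263671875), (69.45625305175781, 69.73470306396484), 89.47216033935547) ell ((523.6475219726562, 296.6388854980469), (69.43106079101562, 70.01447296142578)) z 0.011606111891486194 0.01568074601211123
cradle outer [ 519.7 -317.6] [123.  86.] 89.49803161621094 floor ((521.6852416992188, -320.75115966796875), (93.08631134033203, 57.770965576171875), 89.45499420166016) ell ((526.6978149414062, -321.3572998046875), (96.9254379272461, 105.29405975341797)) z 0.011234786867739318 0.01595144927801922
pile 1088 zs [0.0235 0.0279 0.0429 0.0495 0.0753 0.985 ]
   0.018 0.032 288 [ 0.4077 -0.0363] [0.4694 0
[... 1000 characters left out ...]
75310516357422), 89.56807708740234)
vb 416 zs [0.0186 0.0272 0.0349 0.0411 0.0442 0.985 ]
   0.018 0.032 150 [0.4385 0.1111] [0.4805 0.156 ] [0.4595 0.1335] ((460.10980224609375, 133.36349487304688), (39.075077056884766, 37.6920166015625), 79.54203796386719)
   0.034 0.0445 201 [0.4396 0.1116] [0.4818 0.1587] [0.4607 0.1352] ((460.484375, 135.2389678955078), (42.8214225769043, 37.387386322021484), 80.17569732666016)
   0.0445 0.052 11 [0.4436 0.1132] [0.4744 0.1561] [0.459  0.1346] ((460.7821044921875, 135.30416870117188), (41.2498893737793, 31.65886878967285), 84.11921691894531)
tray rim 389 ((632.72705078125, 102.94303894042969), (161.29641723632812, 112.42547607421875), 85.91592407226562)
```

View pics/crop1.png

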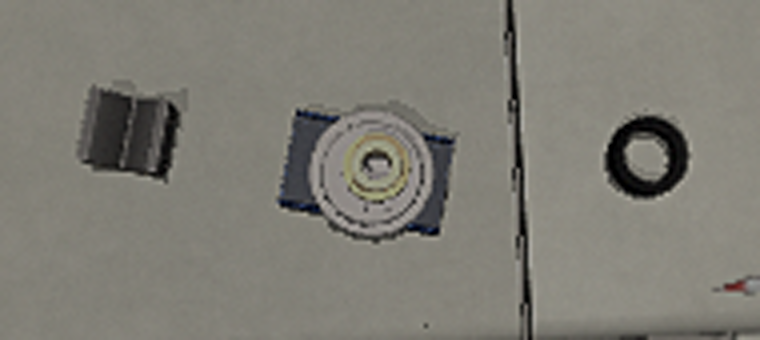

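The crop shows the box's long axis tilted with its left (+y) end up. The discs are nearly concentric at crop (370,172), with the bushing at about (376,165). Next I refine the centres and plan the first move.

```bash
cat >> h.py <<'E'
from scipy.spatial.transform import Rotation as Ro
def Rdown(yaw): # tool y axis along world angle yaw, z down
    y=np.array([np.cos(yaw),np.sin(yaw),0]);z=np.array([0,0,-1.]);return np.c_[np.cross(y,z),y,z]
def plan(*targets):  # each (x,y,z,yawdeg); fractions from present pose
    o=get_obs();R=Ro.from_rotvec(o['orientation']).as_matrix();p=np.array(o['tcp_pos'])
    yaw=np.degrees(np.arctan2(R[1,1],R[0,1]))
    print('now',np.round(p,4),'yaw',round(yaw,2),'tilt',np.round(R[:2,2],4),'w',round(o['grip_width'],4),'F',np.round(o['contact_force'],1),'grip',round(o['gripper_force'],1),'t',round(o['clock'],1),'q',np.round(o['joints'],2))
    for t in targets:
        y=t[3]
        while y-yaw>90:y-=180
        while y-yaw<-90:y+=180
        Rt=Rdown(np.radians(y)); d=R.T@(np.array(t[:3])-p)/.15; w=Ro.from_matrix(R.T@Rt).as_rotvec()/2
        print('to',t,'offset',np.round(d,4).tolist(),'rot',np.round(w,4).tolist())
def circ(P):
    from scipy.optimize import least_squares
    s=least_squares(lambda q:np.hypot(P[:,0]-q[0],P[:,1]-q[1])-q[2],[*P.mean(0)[:2],.02],loss='soft_l1',f_scale=.001);return s.x
E
python3 - <<'E'
from h import *
f=load('top0');C=cloud(f);im=f['frame'];hsv=cv2.cvtColor(im,cv2.COLOR_RGB2HSV)
m=np.zeros(C.shape[:2],bool);m[235:300,240:310]=1
for n,lo,hi in [('bush top',.069,.08),('bush step',.056,.066),('small top',.0455,.052),('large top',.037,.043)]:
    k=m&(C[...,2]>lo)&(C[...,2]<hi);P=C[k]
    c=max(cv2.findContours(k.astype(np.uint8),0,1)[0],key=lambda c:len(c)).reshape(-1,2);c=cv2.convexHull(c).reshape(-1,2)
    z=np.median(P[:,2]);Q=onplane(f,c,z);print(n,k.sum(),round(z,4),np.round(circ(Q),4))
# top-down brightness based: yellow bushing mask
y=m&(hsv[...,0]>18)&(hsv[...,0]<38)&(hsv[...,1]>45)&(hsv[...,2]>120);print(y.sum())
c=cv2.convexHull(np.argwhere(y)[:,::-1].astype(np.int32)).reshape(-1,2);print('yellow@61',np.round(circ(onplane(f,c,.061)),4))
# side view yellow
g=load('side0');h2=cv2.cvtColor(g['frame'],cv2.COLOR_RGB2HSV);D=cloud(g)
s=np.zeros(h2.shape[:2],bool);s[185:232,225:268]=1
for a,b in [(.053,.060),(.042,.047),(.028,.038),(.004,.022)]:
    k=s&(D[...,2]>a)&(D[...,2]<b)&(abs(D[...,1]-.0)<.06);P=D[k];print('side',a,k.sum(),'x',np.round([P[:,0].min(),P[:,0].max(),P[:,0].max()/2+P[:,0].min()/2],4),'ymin',round(P[:,1].min(),4))
plan((.35,-.45,.25,-45),(.45,-.2,.25,-11.2),(.4375,.005,.15,-11.2))
E
```

```text
bush top 92 0.0752 [0.4383 0.0051 0.0127]
bush step 84 0.0629 [0.4384 0.0051 0.0168]
small top 312 0.0485 [0.4362 0.0073 0.0257]
large top 247 0.0404 [0.4372 0.0073 0.0323]
87
yellow@61 [0.4389 0.0049 0.0166]
side 0.053 44 x [0.423  0.4551 0.439 ] ymin -0.012
side 0.042 53 x [0.4131 0.4661 0.4396] ymin -0.0214
side 0.028 101 x [0.4052 0.4684 0.4368] ymin -0.0344
side 0.004 198 x [0.396  0.471  0.4335] ymin -0.0371
now [ 0.1687 -0.653   0.2304] yaw -75.52 tilt [-0.0006  0.0016] w 0.0851 F [ 0.6  0.  -0.2] grip 0.0 t 0.1 q [ 1.21  0.48  0.02  1.56 -0.01  1.11 -0.08]
to (0.35, -0.45, 0.25, -45) offset [1.509, -1.0084, -0.1292] rot [-0.0008, -0.0002, -0.2663]
to (0.45, -0.2, 0.25, -11.2) offset [2.5713, -2.4554, -0.1269] rot [-0.0008, -0.0004, -0.5613]
to (0.4375, 0.005, 0.15, -11.2) offset [2.8325, -3.7983, 0.542] rot [-0.0008, -0.0004, -0.5613]
```

Request:
drive_tool(
  rows=[
    {"offset": [0.33,-0.2,-0.1],"rotation": [0,0,-0.07],"claw": 1},
    {"offset": [0.6,-0.4,-0.1],"rotation": [0,0,-0.13],"claw": 1},
    {"offset": [0.8,-0.55,-0.1],"rotation": [0,0,-0.2],"claw": 1},
    {"offset": [1,-0.7,-0.1],"rotation": [0,0,-0.27],"claw": 1},
    {"offset": [1,-0.7,-0.1],"rotation": [0,0,-0.27],"claw": 1},
    {"offset": [1,-0.7,-0.1],"rotation": [0,0,-0.27],"claw": 1},
  ],
)

```text
clock: 0.6
tcp_pos: [0.2925, -0.5097, 0.2463]
orientation: [-2.891, -1.227, -0.004]
contact_force: [0.5, 0.6, -0.2]
grip_width: 0.0852
gripper_force: 0.0
```

```bash
python3 -c "
from h import *
plan((.40,-.4,.25,-35),(.45,-.2,.25,-11.2),(.4375,.005,.2,-11.2))"
```

```text
now [ 0.2925 -0.5097  0.2463] yaw -44.0 tilt [0.0018 0.0022] w 0.0852 F [ 0.5  0.6 -0.2] grip 0.0 t 0.6 q [ 1.07  0.33 -0.15  1.74  0.05  1.07  0.13]
to (0.4, -0.4, 0.25, -35) offset [1.0243, 0.0077, -0.0215] rot [-0.0, -0.0014, -0.0785]
to (0.45, -0.2, 0.25, -11.2) offset [2.215, -0.6787, -0.0179] rot [0.0003, -0.0014, -0.2862]
to (0.4375, 0.005, 0.2, -11.2) offset [3.1393, -1.6878, 0.3183] rot [0.0003, -0.0014, -0.2862]
```

Request:
drive_tool(
  rows=[
    {"offset": [0.33,-0.1,0],"rotation": [0,0,-0.06],"claw": 1},
    {"offset": [0.6,-0.2,0],"rotation": [0,0,-0.12],"claw": 1},
    {"offset": [0.8,-0.25,0],"rotation": [0,0,-0.18],"claw": 1},
    {"offset": [1,-0.3,0],"rotation": [0,0,-0.24],"claw": 1},
    {"offset": [1,-0.3,0],"rotation": [0,0,-0.287],"claw": 1},
    {"offset": [1,-0.3,0],"rotation": [0,0,-0.287],"claw": 1},
    {"offset": [1,-0.3,0],"rotation": [0,0,-0.287],"claw": 1},
  ],
)

```text
clock: 1.18
tcp_pos: [0.3601, -0.3772, 0.2461]
orientation: [-2.441, -1.977, 0.001]
contact_force: [0.6, -0.0, -0.1]
grip_width: 0.0851
gripper_force: 0.0
```

Request:
drive_tool(
  rows=[
    {"offset": [0.25,0,0],"rotation": [0,0,0],"claw": 1},
    {"offset": [0.5,0,0],"rotation": [0,0,0],"claw": 1},
    {"offset": [0.75,0,0],"rotation": [0,0,0],"claw": 1},
    {"offset": [1,0,0],"rotation": [0,0,0],"claw": 1},
  ],
)

```text
clock: 1.52
tcp_pos: [0.3907, -0.2297, 0.2461]
orientation: [-2.445, -1.973, 0.0]
contact_force: [1.3, 0.4, 0.1]
grip_width: 0.0854
gripper_force: 0.0
```

Request:
drive_tool(
  rows=[
    {"offset": [0.25,0,0.1],"rotation": [0,0,0],"claw": 0.8},
    {"offset": [0.5,0,0.2],"rotation": [0,0,0],"claw": 0.6},
    {"offset": [0.7,0,0.3],"rotation": [0,0,0],"claw": 0.6},
    {"offset": [0.7,0,0.4],"rotation": [0,0,0],"claw": 0.6},
    {"offset": [0.7,0,0.4],"rotation": [0,0,0],"claw": 0.6},
  ],
)

```text
clock: 1.93
tcp_pos: [0.4112, -0.1261, 0.1841]
orientation: [-2.436, -1.978, 0.004]
contact_force: [-0.3, -0.9, -0.8]
grip_width: 0.0511
gripper_force: 0.0
```

Run:
```python
from h import *
plan((.4385,.005,.15,-11.2),(.4385,.005,.055,-11.2))
f=grab('side','side1');g=grab('wrist','wrist1');print(-np.array(g['R']).T@g['t'],g['vfov'])
C=cloud(f);t=get_obs()['tcp_pos'];print(get_obs()['grip_width'])
m=(abs(C[...,0]-t[0])<.08)&(abs(C[...,1]-t[1])<.05)&(abs(C[...,2]-t[2]-.01)<.03)
vs=np.where(m.any(1))[0]
for lo in np.arange(-.02,.04,.004):
    k=m&(C[...,2]-t[2]>=lo)&(C[...,2]-t[2]<lo+.004);P=C[k]-t
    if len(P):print(round(lo,3),len(P),np.round(np.sort(P[:,0])[[0,-1]],4),np.round(P[:,1].mean(),4))
cv2.imwrite('pics/s1.png',cv2.resize(f['frame'][120:240,180:320],None,fx=4,fy=4)[:,:,::-1])
```

```text
now [ 0.4112 -0.1261  0.1841] yaw -11.84 tilt [-0.0041  0.0013] w 0.0511 F [-0.3 -0.9 -0.8] grip 0.0 t 1.9 q [ 0.63  0.17 -0.52  2.13  0.11  0.87 -0.16]
to (0.4385, 0.005, 0.15, -11.2) offset [0.8929, -0.0003, 0.2275] rot [-0.0021, -0.0002, -0.0056]
to (0.4385, 0.005, 0.055, -11.2) offset [0.8927, 0.0024, 0.8608] rot [-0.0021, -0.0002, -0.0056]
[ 0.42634324 -0.05908694  0.32723074] 64.31433424397032
0.05116089189723169
0.0 4 [-0.0278  0.0308] 0.0029
0.004 24 [-0.0348  0.0299] -0.0024
0.008 28 [-0.0389  0.0371] -0.0039
0.012 35 [-0.0411  0.0377] -0.0024
0.016 33 [-0.0405  0.0378] -0.0052
0.02 33 [-0.0401  0.0381] -0.003
0.024 34 [-0.04    0.0381] -0.0052
0.028 41 [-0.0401  0.0382] -0.0037
0.032 37 [-0.0417  0.0384] -0.0026
0.036 38 [-0.0412  0.0384] -0.0028
```

View pics/wrist1.png

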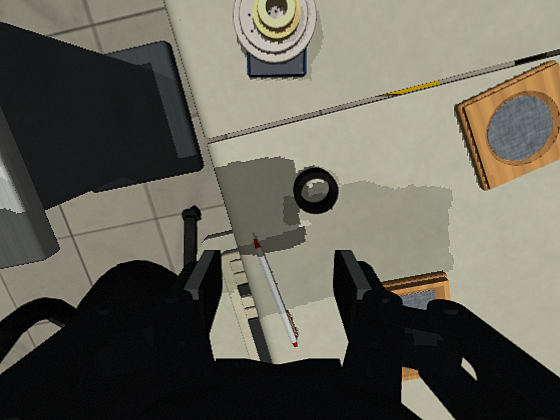

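View pics/s1.png

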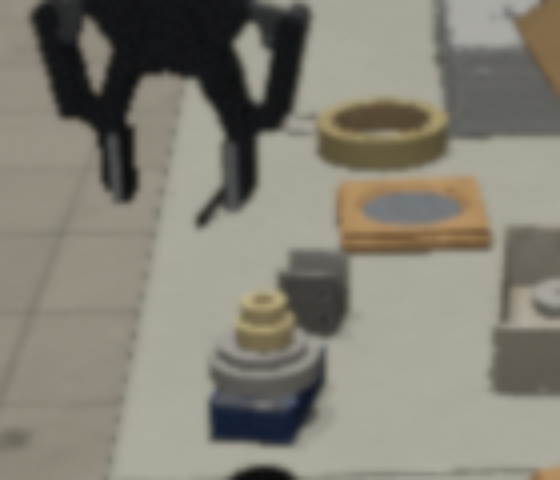

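The wrist view shows the pile cut off at the top, around (278,10), and the loupe at (315,190). The side crop shows the open fingers above the desk with the tips level, and the pile intact below. I'll go above the bushing.

Request:
drive_tool(
  rows=[
    {"offset": [0.2,0,0.1],"rotation": [0,0,0],"claw": 0.6},
    {"offset": [0.4,0,0.2],"rotation": [0,0,-0.006],"claw": 0.6},
    {"offset": [0.6,0,0.3],"rotation": [0,0,-0.006],"claw": 0.6},
    {"offset": [0.8,0,0.4],"rotation": [0,0,-0.006],"claw": 0.6},
    {"offset": [0.89,0,0.4],"rotation": [0,0,-0.006],"claw": 0.6},
    {"offset": [0.89,0,0.4],"rotation": [0,0,-0.006],"claw": 0.6},
    {"offset": [0.89,0,0.4],"rotation": [0,0,-0.006],"claw": 0.6},
  ],
)

```text
clock: 2.62
tcp_pos: [0.4408, 0.0032, 0.1269]
orientation: [2.426, 1.995, 0.001]
contact_force: [0.6, 0.1, 0.4]
grip_width: 0.0512
gripper_force: 0.0
```

Run:
```python
from h import *
plan((.4385,.005,.053,-11.2))
g=load('wrist1');C=cloud(g)
m=(abs(C[...,0]-.44)<.06)&(abs(C[...,1])<.06)
for n,lo,hi in [('bush step',.056,.066),('small top',.0455,.052),('large top',.037,.043)]:
    k=m&(C[...,2]>lo)&(C[...,2]<hi)
    if k.sum()<20: print(n,k.sum());continue
    c=cv2.convexHull(np.argwhere(k)[:,::-1].astype(np.int32)).reshape(-1,2);c=c[c[:,1]>1]
    z=np.median(C[k][:,2]);print(n,k.sum(),z,np.round(circ(onplane(g,c,z)),4))
m=(abs(C[...,0]-.445)<.03)&(abs(C[...,1]+.138)<.03)&(C[...,2]>.03)&(C[...,2]<.04)
c=cv2.convexHull(np.argwhere(m)[:,::-1].astype(np.int32)).reshape(-1,2);print('loupe',circ(onplane(g,c,.036)))
g=load('wrist1');h=cv2.cvtColor(g['frame'],cv2.COLOR_RGB2HSV)
f=grab('side','side2');C=cloud(f);t=get_obs()['tcp_pos']
m=(abs(C[...,0]-t[0])<.08)&(abs(C[...,1]-t[1])<.03)&(C[...,2]>.1)
for lo in np.arange(-.004,.03,.004):
    k=m&(C[...,2]-t[2]>=lo)&(C[...,2]-t[2]<lo+.004);P=np.sort((C[k])[:,0])
    if len(P):print(round(lo,3),len(P),np.round([P[0],P[-1],(P[0]+P[-1])/2],4))
```

```text
now [0.4408 0.0032 0.1269] yaw -11.15 tilt [ 0.0009 -0.0005] w 0.0512 F [0.6 0.1 0.4] grip 0.0 t 2.6 q [ 0.36  0.29 -0.58  2.16  0.24  0.75 -0.57]
to (0.4385, 0.005, 0.053, -11.2) offset [0.0088, -0.0175, 0.4926] rot [0.0005, 0.0002, 0.0004]
bush step 691 0.0616836906462373 [0.4385 0.0054 0.017 ]
small top 1624 0.04735474361071998 [0.4365 0.0083 0.0258]
large top 1333 0.039363593745246665 [0.4374 0.0083 0.0323]
loupe [ 0.44452101 -0.13610329  0.01986538]
0.004 13 [0.4088 0.4721 0.4405]
0.008 19 [0.4042 0.4769 0.4405]
0.012 27 [0.4018 0.479  0.4404]
0.016 24 [0.4029 0.4793 0.4411]
0.02 28 [0.4023 0.4794 0.4408]
0.024 25 [0.4031 0.4794 0.4413]
0.028 28 [0.4009 0.4795 0.4402]
```

Request:
drive_tool(
  rows=[
    {"offset": [0.01,-0.0175,0.15],"rotation": [0,0,0],"claw": 0.6},
    {"offset": [0.01,-0.0175,0.3],"rotation": [0,0,0],"claw": 0.6},
    {"offset": [0.01,-0.0175,0.42],"rotation": [0,0,0],"claw": 0.6},
    {"offset": [0.01,-0.0175,0.47],"rotation": [0,0,0],"claw": 0.6},
    {"offset": [0.01,-0.0175,0.5],"rotation": [0,0,0],"claw": 0.6},
    {"offset": [0.01,-0.0175,0.5],"rotation": [0,0,0],"claw": 0.6},
    {"offset": [0.01,-0.0175,0.5],"rotation": [0,0,0],"claw": 0.6},
  ],
)

```text
clock: 3.25
tcp_pos: [0.4381, 0.0058, 0.052]
orientation: [2.425, 1.996, 0.001]
contact_force: [0.2, 0.2, 0.2]
grip_width: 0.0515
gripper_force: 0.0
```

Request:
drive_tool(
  force=30,
  rows=[
    {"offset": [0,0,0],"rotation": [0,0,0],"claw": 0.52},
    {"offset": [0,0,0],"rotation": [0,0,0],"claw": 0.47},
    {"offset": [0,0,0],"rotation": [0,0,0],"claw": 0.43},
    {"offset": [0,0,0],"rotation": [0,0,0],"claw": 0.39},
    {"offset": [0,0,0],"rotation": [0,0,0],"claw": 0.36},
    {"offset": [0,0,0],"rotation": [0,0,0],"claw": 0.3},
    {"offset": [0,0,0],"rotation": [0,0,0],"claw": 0.3},
  ],
)

```text
clock: 3.83
tcp_pos: [0.4379, 0.0065, 0.052]
orientation: [2.423, 1.998, 0.001]
contact_force: [-1.4, -1.0, 7.8]
grip_width: 0.0307
gripper_force: 29.1
```

```bash
python3 -c "
from h import *
plan((.4385,.005,.053,-11.2)); grab('side','side3')
import cv2; f=load('side3'); cv2.imwrite('pics/s3.png',cv2.resize(f['frame'][130:240,200:300],None,fx=5,fy=5)[:,:,::-1])"
```

```text
now [0.4379 0.0065 0.052 ] yaw -11.0 tilt [ 0.001  -0.0004] w 0.0307 F [-1.4 -1.   7.8] grip 29.1 t 3.8 q [ 0.28  0.42 -0.51  2.22  0.38  0.58 -0.71]
to (0.4385, 0.005, 0.053, -11.2) offset [-0.0089, 0.0055, -0.0067] rot [0.0005, 0.0001, 0.0018]
```

View pics/s3.png

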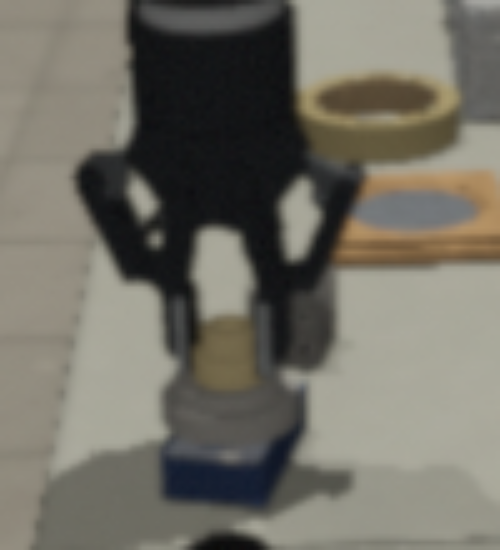

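The side crop shows the fingers on both flanks of the bushing at about (225,350), with the pile unmoved. The width reads 31 mm, slightly less than 34, so I'll try a small lift and check.

Request:
drive_tool(
  rows=[
    {"offset": [0,0,-0.01],"rotation": [0,0,0],"claw": 0.3},
    {"offset": [0,0,-0.03],"rotation": [0,0,0],"claw": 0.3},
    {"offset": [0,0,-0.06],"rotation": [0,0,0],"claw": 0.3},
    {"offset": [0,0,-0.1],"rotation": [0,0,0],"claw": 0.3},
    {"offset": [0,0,-0.1],"rotation": [0,0,0],"claw": 0.3},
  ],
)

```text
clock: 4.3
tcp_pos: [0.4381, 0.0066, 0.0674]
orientation: [2.424, 1.998, 0.002]
contact_force: [-0.7, 0.0, -0.9]
grip_width: 0.0306
gripper_force: 29.4
```

```bash
python3 -c "
from h import *
plan((.4385,.005,.053,-11.2)); grab('side','side4')
import cv2; f=load('side4'); cv2.imwrite('pics/s4.png',cv2.resize(f['frame'][150:240,210:290],None,fx=6,fy=6,interpolation=cv2.INTER_CUBIC)[:,:,::-1])"
```

```text
now [0.4381 0.0066 0.0674] yaw -11.01 tilt [0.0016 0.    ] w 0.0306 F [-0.7  0.  -0.9] grip 29.4 t 4.3 q [ 0.3   0.4  -0.53  2.21  0.35  0.61 -0.68]
to (0.4385, 0.005, 0.053, -11.2) offset [-0.0097, 0.0045, 0.0957] rot [0.0008, -0.0002, 0.0017]
```

View pics/s4.png

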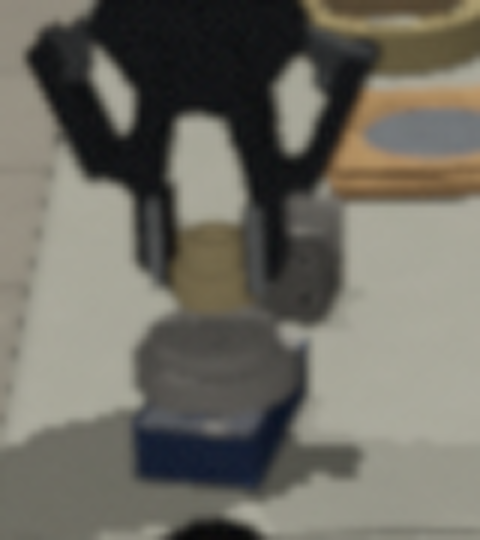

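The bushing is lifted and upright, at about (210,265) in the crop, and the pile is undisturbed.

Request:
drive_tool(
  rows=[
    {"offset": [0,0,-0.1],"rotation": [0,0,0],"claw": 0.3},
    {"offset": [0,0,-0.25],"rotation": [0,0,0],"claw": 0.3},
    {"offset": [0.05,0.1,-0.4],"rotation": [0,0,0],"claw": 0.3},
    {"offset": [0.1,0.25,-0.5],"rotation": [0,0,-0.01],"claw": 0.3},
    {"offset": [0.15,0.4,-0.55],"rotation": [0,0,-0.02],"claw": 0.3},
    {"offset": [0.2,0.55,-0.55],"rotation": [0,0,-0.03],"claw": 0.3},
    {"offset": [0.25,0.7,-0.55],"rotation": [0,0,-0.04],"claw": 0.3},
    {"offset": [0.3,0.8,-0.55],"rotation": [0,0,-0.05],"claw": 0.3},
    {"offset": [0.35,0.9,-0.55],"rotation": [0,0,-0.06],"claw": 0.3},
    {"offset": [0.4,0.95,-0.55],"rotation": [0,0,-0.06],"claw": 0.3},
    {"offset": [0.4,0.95,-0.55],"rotation": [0,0,-0.06],"claw": 0.3},
    {"offset": [0.4,0.95,-0.55],"rotation": [0,0,-0.06],"claw": 0.3},
  ],
)

```text
clock: 5.35
tcp_pos: [0.5881, 0.0387, 0.1484]
orientation: [-2.299, -2.14, 0.001]
contact_force: [-1.0, -0.8, -2.0]
grip_width: 0.0308
gripper_force: 29.7
```

Run:
```python
from h import *
plan((.6306,.073,.14,-4.1),(.6306,.073,.007,-4.1))
f=load('top0');C=cloud(f);z=C[...,2]
m=np.zeros(z.shape,bool);m[175:196,196:222]=1
k=m&(z>.007)&(z<.018)&(C[...,1]<.175)
P=C[k];print('ring',k.sum(),circ(onplane(f,cv2.convexHull(np.argwhere(k)[:,::-1].astype(np.int32)).reshape(-1,2),.012)),P.mean(0))
g=grab('wrist','wrist2');C=cloud(g);z=C[...,2]
q=C[(z>.042)&(z<.047)&(C[...,0]>.55)&(C[...,0]<.72)&(C[...,1]<.2)&(C[...,1]>-.0)];print(len(q))
if len(q)>20: print(cv2.minAreaRect((q[:,:2]*1000).astype(np.float32)))
```

```text
now [0.5881 0.0387 0.1484] yaw -4.11 tilt [-0.0012  0.0002] w 0.0308 F [-1.  -0.8 -2. ] grip 29.7 t 5.3 q [ 0.26  0.49 -0.57  1.81  0.32  0.93 -0.52]
to (0.6306, 0.073, 0.14, -4.1) offset [0.2486, 0.2664, 0.0555] rot [-0.0006, -0.0001, -0.0001]
to (0.6306, 0.073, 0.007, -4.1) offset [0.2485, 0.2675, 0.9422] rot [-0.0006, -0.0001, -0.0001]
ring 301 [0.62336917 0.14672384 0.02257741] [0.62287248 0.14717547 0.0127819 ]
2965
((632.1012573242188, 98.62297058105469), (150.4561309814453, 111.185302734375), 85.84687042236328)
```

View pics/wrist2.png

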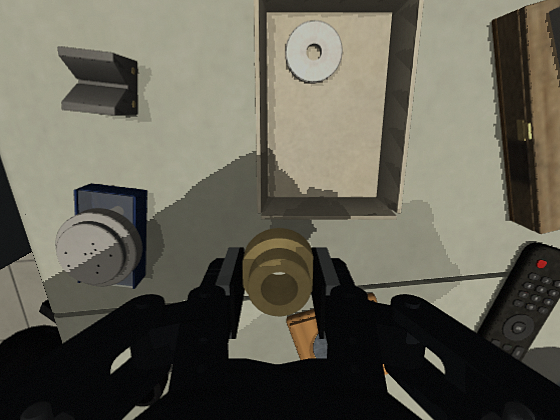

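The wrist view shows the bushing held upright at (278,272), and the tray with its ring at (314,50). The free half is nearer and empty.

Request:
drive_tool(
  rows=[
    {"offset": [0.07,0.08,0],"rotation": [0,0,0],"claw": 0.3},
    {"offset": [0.16,0.18,0],"rotation": [0,0,0],"claw": 0.3},
    {"offset": [0.22,0.24,0.1],"rotation": [0,0,0],"claw": 0.3},
    {"offset": [0.248,0.267,0.2],"rotation": [0,0,0],"claw": 0.3},
    {"offset": [0.248,0.267,0.35],"rotation": [0,0,0],"claw": 0.3},
    {"offset": [0.248,0.267,0.5],"rotation": [0,0,0],"claw": 0.3},
    {"offset": [0.248,0.267,0.65],"rotation": [0,0,0],"claw": 0.3},
    {"offset": [0.248,0.267,0.78],"rotation": [0,0,0],"claw": 0.3},
    {"offset": [0.248,0.267,0.86],"rotation": [0,0,0],"claw": 0.3},
    {"offset": [0.248,0.267,0.9],"rotation": [0,0,0],"claw": 0.3},
    {"offset": [0.248,0.267,0.92],"rotation": [0,0,0],"claw": 0.3},
    {"offset": [0.248,0.267,0.93],"rotation": [0,0,0],"claw": 0.3},
    {"offset": [0.248,0.267,0.935],"rotation": [0,0,0],"claw": 0.3},
    {"offset": [0.248,0.267,0.935],"rotation": [0,0,0],"claw": 0.3},
  ],
)

```text
clock: 6.57
tcp_pos: [0.6321, 0.0725, 0.0095]
orientation: [2.299, 2.139, 0.002]
contact_force: [-0.3, 0.1, -0.5]
grip_width: 0.0306
gripper_force: 29.7
```

Request:
drive_tool(
  rows=[
    {"offset": [0,0,0.006],"rotation": [0,0,0],"claw": 0.3},
    {"offset": [0,0,0.012],"rotation": [0,0,0],"claw": 0.3},
    {"offset": [0,0,0.012],"rotation": [0,0,0],"claw": 0.3},
  ],
)

```text
clock: 6.82
tcp_pos: [0.6316, 0.0723, 0.007]
orientation: [2.3, 2.14, 0.001]
contact_force: [0.6, 0.1, -1.1]
grip_width: 0.0308
gripper_force: 29.7
```

Request:
drive_tool(
  rows=[
    {"offset": [0,0,0.004],"rotation": [0,0,0],"claw": 0.3},
    {"offset": [0,0,0.008],"rotation": [0,0,0],"claw": 0.3},
    {"offset": [0,0,0.008],"rotation": [0,0,0],"claw": 0.3},
  ],
)

```text
clock: 7.07
tcp_pos: [0.6316, 0.0724, 0.0064]
orientation: [2.3, 2.14, 0.0]
contact_force: [-1.7, -0.9, 5.0]
grip_width: 0.0307
gripper_force: 30.8
```

Request:
drive_tool(
  rows=[
    {"offset": [0,0,0],"rotation": [0,0,0],"claw": 0.37},
    {"offset": [0,0,0],"rotation": [0,0,0],"claw": 0.4},
    {"offset": [0,0,0],"rotation": [0,0,0],"claw": 0.45},
    {"offset": [0,0,0],"rotation": [0,0,0],"claw": 0.5},
    {"offset": [0,0,0],"rotation": [0,0,0],"claw": 0.53},
    {"offset": [0,0,0],"rotation": [0,0,0],"claw": 0.53},
    {"offset": [0,0,-0.05],"rotation": [0,0,0],"claw": 0.53},
    {"offset": [0,0,-0.15],"rotation": [0,0,0],"claw": 0.53},
    {"offset": [0,0,-0.3],"rotation": [0,0,0],"claw": 0.53},
    {"offset": [0,0,-0.5],"rotation": [0,0,0],"claw": 0.6},
    {"offset": [0,0,-0.75],"rotation": [0,0,0],"claw": 0.75},
    {"offset": [0,0,-0.9],"rotation": [0,0,0],"claw": 0.8},
    {"offset": [0,0,-0.95],"rotation": [0,0,0],"claw": 0.8},
    {"offset": [0,0,-0.95],"rotation": [0,0,0],"claw": 0.8},
  ],
)

```text
clock: 8.23
tcp_pos: [0.6332, 0.0729, 0.152]
orientation: [2.298, 2.137, 0.008]
contact_force: [0.1, -0.3, 0.7]
grip_width: 0.0682
gripper_force: 0.0
```

Run:
```python
from h import *
f=grab('side','side5');C=cloud(f);z=C[...,2]
m=(abs(C[...,0]-.63)<.03)&(abs(C[...,1]-.073)<.03)&(z<.05)
for lo in np.arange(0,.036,.004):
    k=m&(z>lo)&(z<lo+.004)
    if k.sum(): print(round(lo,3),k.sum(),np.round([C[k][:,0].min(),C[k][:,0].max()],3),np.round(C[k][:,1].mean(),3))
cv2.imwrite('pics/s5.png',cv2.resize(f['frame'][130:240,220:360],None,fx=4,fy=4,interpolation=cv2.INTER_CUBIC)[:,:,::-1])
plan((.4365,.008,.15,-11.2),(.4365,.008,.042,-11.2))
```

```text
0.02 3 [0.628 0.638] 0.083
0.024 11 [0.62  0.644] 0.078
0.028 27 [0.62  0.645] 0.071
0.032 1 [0.622 0.622] 0.068
now [0.6319 0.0724 0.1497] yaw -4.13 tilt [ 0.0026 -0.    ] w 0.0684 F [-1.  -0.9 -0.9] grip 0.0 t 8.3 q [ 0.19  0.56 -0.56  1.7   0.34  0.98 -0.57]
to (0.4365, 0.008, 0.15, -11.2) offset [-0.5222, -1.2686, -0.0056] rot [0.0013, -0.0002, 0.0617]
to (0.4365, 0.008, 0.042, -11.2) offset [-0.5223, -1.2704, 0.7144] rot [0.0013, -0.0002, 0.0617]
```

View pics/s5.png

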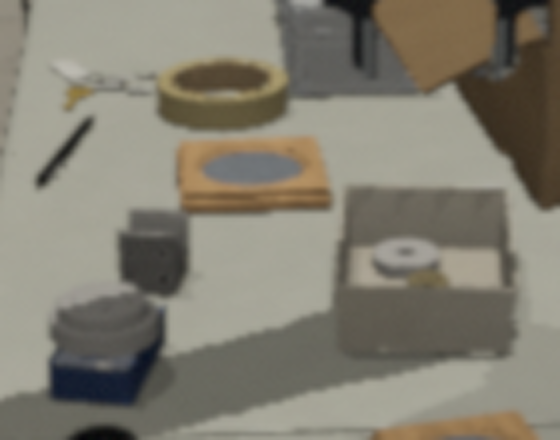

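The crop shows the bushing standing in the tray's free half at (430,278), its top at z≈28 mm. The pile still stands at (105,340). Next is the small disc.

Request:
drive_tool(
  rows=[
    {"offset": [-0.1,-0.2,0],"rotation": [0,0,0],"claw": 0.8},
    {"offset": [-0.2,-0.45,0],"rotation": [0,0,0.02],"claw": 0.8},
    {"offset": [-0.3,-0.7,0],"rotation": [0,0,0.04],"claw": 0.8},
    {"offset": [-0.4,-0.9,0],"rotation": [0,0,0.06],"claw": 0.8},
    {"offset": [-0.52,-1,0],"rotation": [0,0,0.062],"claw": 0.8},
    {"offset": [-0.52,-1,0],"rotation": [0,0,0.062],"claw": 0.8},
    {"offset": [-0.52,-1,0],"rotation": [0,0,0.062],"claw": 0.8},
  ],
)

```text
clock: 8.87
tcp_pos: [0.4745, 0.0041, 0.147]
orientation: [-2.429, -1.991, 0.004]
contact_force: [0.5, -0.2, -0.1]
grip_width: 0.0689
gripper_force: 0.0
```

Run:
```python
from h import *
plan((.4365,.008,.13,-11.2),(.4365,.008,.1,-11.2))
for cam in ['top','wrist']:
  f=grab(cam,cam+'6');C=cloud(f);z=C[...,2]
  m=(abs(C[...,0]-.437)<.05)&(abs(C[...,1]-.008)<.06)
  for n,lo,hi in [('small top',.0455,.052),('large top',.037,.043),('box',.02,.03)]:
    k=m&(z>lo)&(z<hi)
    if k.sum()<20: print(cam,n,k.sum());continue
    c=cv2.convexHull(np.argwhere(k)[:,::-1].astype(np.int32)).reshape(-1,2)
    Q=onplane(f,c,np.median(C[k][:,2]));print(cam,n,k.sum(),np.round(circ(Q),4),cv2.minAreaRect((Q[:,:2]*1000).astype(np.float32)))
```

```text
now [0.4745 0.0041 0.147 ] yaw -11.33 tilt [-0.0025 -0.0009] w 0.0689 F [ 0.5 -0.2 -0.1] grip 0.0 t 8.9 q [ 0.36  0.32 -0.59  2.07  0.24  0.82 -0.56]
to (0.4365, 0.008, 0.13, -11.2) offset [-0.024, -0.2535, 0.1141] rot [-0.0011, 0.0007, -0.0011]
to (0.4365, 0.008, 0.1, -11.2) offset [-0.0237, -0.2531, 0.3141] rot [-0.0011, 0.0007, -0.0011]
top small top 8
top large top 55 [0.4357 0.0107 0.0289] ((426.5227966308594, 32.26872253417969), (45.10993957519531, 10.593743324279785), 24.832077026367188)
top box 130 [0.4428 0.0372 0.0239] ((442.97589111328125, 46.04191207885742), (48.8231315612793, 18.383708953857422), 3.275177001953125)
wrist small top 3541 [0.4369 0.0092 0.0259] ((436.7646484375, 9.242109298706055), (51.374507904052734, 51.6062126159668), 78.7264175415039)
wrist large top 1607 [0.4377 0.0091 0.0324] ((437.9819641113281, 9.0390625), (65.04570007324219, 63.9381217956543), 74.48725891113281)
wrist box 1744 [0.4282 0.0122 0.0435] ((441.9264221191406, 10.87322998046875), (84.87818145751953, 56.17656707763672), 78.73086547851562)
```

Request:
drive_tool(
  rows=[
    {"offset": [-0.02,-0.13,0.1],"rotation": [0,0,0],"claw": 0.8},
    {"offset": [-0.02,-0.252,0.2],"rotation": [0,0,0],"claw": 0.8},
    {"offset": [-0.02,-0.252,0.35],"rotation": [0,0,0],"claw": 0.8},
    {"offset": [-0.02,-0.252,0.5],"rotation": [0,0,0],"claw": 0.8},
    {"offset": [-0.02,-0.252,0.6],"rotation": [0,0,0],"claw": 0.8},
    {"offset": [-0.02,-0.252,0.67],"rotation": [0,0,0],"claw": 0.8},
    {"offset": [-0.02,-0.252,0.69],"rotation": [0,0,0],"claw": 0.8},
    {"offset": [-0.02,-0.252,0.69],"rotation": [0,0,0],"claw": 0.8},
    {"offset": [-0.02,-0.252,0.69],"rotation": [0,0,0],"claw": 0.8},
  ],
)

```text
clock: 9.72
tcp_pos: [0.4392, 0.0103, 0.0449]
orientation: [2.428, 1.994, 0.001]
contact_force: [-0.4, 0.3, 0.8]
grip_width: 0.0682
gripper_force: 0.0
```

Run:
```python
from h import *
plan((.4367,.0085,.039,-11.2))
f=grab('side','side7');C=cloud(f);z=C[...,2];t=get_obs()['tcp_pos']
m=(abs(C[...,0]-.437)<.06)&(abs(C[...,1]-.008)<.02)&((C[...,0]<.404)|(C[...,0]>.470))
for lo in np.arange(.03,.06,.002):
    k=m&(z>lo)&(z<lo+.002)
    if k.sum(): P=C[k];print(round(lo,3),k.sum(),np.round([P[:,0].min(),P[:,0].max()],3),np.round(P[:,1].mean(),3))
```

```text
now [0.4392 0.0103 0.0449] yaw -11.2 tilt [0.0006 0.0004] w 0.0682 F [-0.4  0.3  0.8] grip 0.0 t 9.7 q [ 0.27  0.44 -0.51  2.22  0.4   0.57 -0.74]
to (0.4367, 0.0085, 0.039, -11.2) offset [-0.0152, -0.0143, 0.0391] rot [0.0002, -0.0002, -0.0]
0.052 1 [0.476 0.476] -0.003
0.054 3 [0.399 0.478] 0.007
0.056 5 [0.402 0.478] -0.002
0.058 3 [0.397 0.477] 0.004
```

Request:
drive_tool(
  force=30,
  rows=[
    {"offset": [-0.015,-0.0145,0.02],"rotation": [0,0,0],"claw": 0.8},
    {"offset": [-0.015,-0.0145,0.035],"rotation": [0,0,0],"claw": 0.8},
    {"offset": [-0.015,-0.0145,0.035],"rotation": [0,0,0],"claw": 0.75},
    {"offset": [-0.015,-0.0145,0.035],"rotation": [0,0,0],"claw": 0.7},
    {"offset": [-0.015,-0.0145,0.035],"rotation": [0,0,0],"claw": 0.66},
    {"offset": [-0.015,-0.0145,0.035],"rotation": [0,0,0],"claw": 0.63},
    {"offset": [-0.015,-0.0145,0.035],"rotation": [0,0,0],"claw": 0.6},
    {"offset": [-0.015,-0.0145,0.035],"rotation": [0,0,0],"claw": 0.56},
    {"offset": [-0.015,-0.0145,0.035],"rotation": [0,0,0],"claw": 0.5},
    {"offset": [-0.015,-0.0145,0.035],"rotation": [0,0,0],"claw": 0.5},
  ],
)

```text
clock: 10.6
tcp_pos: [0.4363, 0.008, 0.0398]
orientation: [2.428, 1.993, 0.001]
contact_force: [-0.9, -0.0, 6.1]
grip_width: 0.0491
gripper_force: 29.9
```

Request:
drive_tool(
  rows=[
    {"offset": [0,0,-0.01],"rotation": [0,0,0],"claw": 0.5},
    {"offset": [0,0,-0.03],"rotation": [0,0,0],"claw": 0.5},
    {"offset": [0,0,-0.06],"rotation": [0,0,0],"claw": 0.5},
    {"offset": [0,0,-0.1],"rotation": [0,0,0],"claw": 0.5},
    {"offset": [0,0,-0.15],"rotation": [0,0,0],"claw": 0.5},
    {"offset": [0,0,-0.15],"rotation": [0,0,0],"claw": 0.5},
  ],
)

```text
clock: 11.1
tcp_pos: [0.4369, 0.0081, 0.0632]
orientation: [2.427, 1.992, 0.003]
contact_force: [0.4, -0.0, -1.1]
grip_width: 0.0486
gripper_force: 31.2
```

Run:
```python
from h import *
plan((.641,-.124,.13,-11.2),(.641,-.124,.13,-75.9))
f=grab('side','side8');g=grab('wrist','wrist8')
C=cloud(g);z=C[...,2];m=(abs(C[...,0]-.437)<.06)&(abs(C[...,1]-.008)<.06)
k=m&(z>.062)&(z<.076)&(abs(C[...,0]-.437)<.022)&(abs(C[...,1]-.008)<.02);P=C[k]
A=np.c_[P[:,:2]-P[:,:2].mean(0),np.ones(len(P))];print('disc plane',len(P),np.linalg.lstsq(A,P[:,2],rcond=None)[0])
k=m&(z>.035)&(z<.043);print('large z',k.sum())
a=cv2.resize(f['frame'][150:240,210:290],None,fx=6,fy=6,interpolation=cv2.INTER_CUBIC)
b=cv2.resize(g['frame'][150:420,140:440],None,fx=1,fy=1)
c=np.zeros((540,800,3),np.uint8);c[:,:480]=a;c[:270,490:790]=b
cv2.imwrite('pics/s8.png',c[:,:,::-1])
```

```text
now [0.4369 0.0081 0.0632] yaw -11.24 tilt [0.0022 0.    ] w 0.0486 F [ 0.4 -0.  -1.1] grip 31.2 t 11.1 q [ 0.29  0.4  -0.53  2.22  0.36  0.6  -0.7 ]
to (0.641, -0.124, 0.13, -11.2) offset [-0.5984, 1.5074, -0.4421] rot [0.0011, -0.0002, -0.0003]
to (0.641, -0.124, 0.13, -75.9) offset [-0.5984, 1.5074, -0.4421] rot [0.0008, -0.0008, 0.5643]
disc plane 7821 [-0.00107845 -0.00428681  0.07026751]
large z 3429
```

View pics/s8.png

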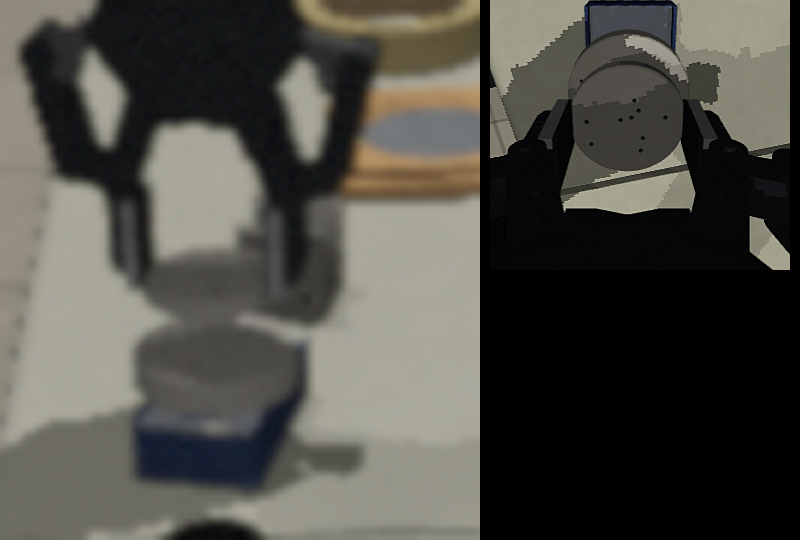

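The side and wrist crops show the small disc held level in the fingers (side crop, about (210,290)). The large disc remains on the box.

Request:
drive_tool(
  rows=[
    {"offset": [0,0,-0.1],"rotation": [0,0,0],"claw": 0.5},
    {"offset": [0,0.05,-0.2],"rotation": [0,0,0],"claw": 0.5},
    {"offset": [-0.05,0.15,-0.32],"rotation": [0,0,0],"claw": 0.5},
    {"offset": [-0.1,0.28,-0.42],"rotation": [0,0,0],"claw": 0.5},
    {"offset": [-0.16,0.42,-0.47],"rotation": [0,0,0],"claw": 0.5},
    {"offset": [-0.24,0.58,-0.5],"rotation": [0,0,0],"claw": 0.5},
    {"offset": [-0.3,0.74,-0.5],"rotation": [0,0,0],"claw": 0.5},
    {"offset": [-0.38,0.88,-0.5],"rotation": [0,0,0],"claw": 0.5},
    {"offset": [-0.44,0.96,-0.5],"rotation": [0,0,0],"claw": 0.5},
    {"offset": [-0.5,1,-0.5],"rotation": [0,0,0],"claw": 0.5},
    {"offset": [-0.5,1,-0.5],"rotation": [0,0,0],"claw": 0.5},
    {"offset": [-0.5,1,-0.5],"rotation": [0,0,0],"claw": 0.5},
  ],
)

```text
clock: 12.2
tcp_pos: [0.5676, -0.0948, 0.1363]
orientation: [-2.428, -1.992, 0.001]
contact_force: [-1.1, -0.1, -0.4]
grip_width: 0.0484
gripper_force: 31.7
```

Run:
```python
from h import *
plan((.641,-.124,.05,-11.2),(.641,-.124,.012,-11.2))
g=load('wrist2')
for nm in ['wrist1','wrist8']:
  g=load(nm);C=cloud(g);z=C[...,2];hsv=cv2.cvtColor(g['frame'],cv2.COLOR_RGB2HSV)
  m=(abs(C[...,0]-.641)<.045)&(abs(C[...,1]+.124)<.045)&(hsv[...,1]<60)&(abs(z-.01)<.008)&(hsv[...,2]<190)
  m[:,:5]=0
  n,l,s,c=cv2.connectedComponentsWithStats(m.astype(np.uint8))
  if n<2: continue
  i=1+np.argmax(s[1:,4]);print(nm,s[i])
  c=cv2.convexHull(np.argwhere(l==i)[:,::-1].astype(np.int32)).reshape(-1,2);c=c[(c[:,0]<556)]
  print(circ(onplane(g,c,.010)))
```

```text
now [ 0.5676 -0.0948  0.1363] yaw -11.28 tilt [-0.0014  0.0003] w 0.0484 F [-1.1 -0.1 -0.4] grip 31.7 t 12.2 q [ 0.46  0.48 -0.52  1.86  0.3   0.89 -0.4 ]
to (0.641, -0.124, 0.05, -11.2) offset [-0.0951, 0.519, 0.5743] rot [-0.0007, -0.0, -0.0007]
to (0.641, -0.124, 0.012, -11.2) offset [-0.0951, 0.5194, 0.8277] rot [-0.0007, -0.0, -0.0007]
wrist1 [ 488   96   65   65 3193]
[ 0.6403478  -0.12218341  0.02892675]
```

Request:
drive_tool(
  rows=[
    {"offset": [-0.03,0.15,0],"rotation": [0,0,0],"claw": 0.5},
    {"offset": [-0.06,0.32,0],"rotation": [0,0,0],"claw": 0.5},
    {"offset": [-0.085,0.46,0.05],"rotation": [0,0,0],"claw": 0.5},
    {"offset": [-0.089,0.516,0.15],"rotation": [0,0,0],"claw": 0.5},
    {"offset": [-0.089,0.516,0.3],"rotation": [0,0,0],"claw": 0.5},
    {"offset": [-0.089,0.516,0.45],"rotation": [0,0,0],"claw": 0.5},
    {"offset": [-0.089,0.516,0.6],"rotation": [0,0,0],"claw": 0.5},
    {"offset": [-0.089,0.516,0.7],"rotation": [0,0,0],"claw": 0.5},
    {"offset": [-0.089,0.516,0.76],"rotation": [0,0,0],"claw": 0.5},
    {"offset": [-0.089,0.516,0.79],"rotation": [0,0,0],"claw": 0.5},
    {"offset": [-0.089,0.516,0.81],"rotation": [0,0,0],"claw": 0.5},
    {"offset": [-0.089,0.516,0.81],"rotation": [0,0,0],"claw": 0.5},
    {"offset": [-0.089,0.516,0.81],"rotation": [0,0,0],"claw": 0.5},
  ],
)

```text
clock: 13.28
tcp_pos: [0.6425, -0.1229, 0.0163]
orientation: [2.427, 1.993, 0.002]
contact_force: [-0.7, -0.6, -1.1]
grip_width: 0.0483
gripper_force: 31.7
```

Run:
```python
from h import *
plan((.6406,-.123,.0115,-11.2))
f=grab('side','side9')
cv2.imwrite('pics/s9.png',cv2.resize(f['frame'][190:270,290:390],None,fx=6,fy=6,interpolation=cv2.INTER_CUBIC)[:,:,::-1])
```

```text
now [ 0.6425 -0.1229  0.0163] yaw -11.24 tilt [ 0.0016 -0.0002] w 0.0483 F [-0.7 -0.6 -1.1] grip 31.7 t 13.3 q [ 0.4   0.73 -0.43  1.72  0.41  0.77 -0.43]
to (0.6406, -0.123, 0.0115, -11.2) offset [-0.003, -0.0125, 0.0323] rot [0.0008, -0.0, -0.0003]
```

View pics/s9.png

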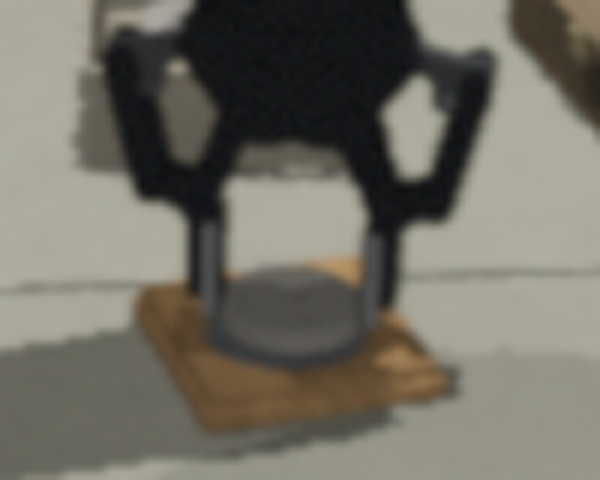

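The crop shows the small disc level over the recess at (293,315). I'll lower it until it touches.

Request:
drive_tool(
  rows=[
    {"offset": [-0.003,-0.012,0.012],"rotation": [0,0,0],"claw": 0.5},
    {"offset": [-0.003,-0.012,0.024],"rotation": [0,0,0],"claw": 0.5},
    {"offset": [-0.003,-0.012,0.034],"rotation": [0,0,0],"claw": 0.5},
    {"offset": [-0.003,-0.012,0.034],"rotation": [0,0,0],"claw": 0.5},
  ],
)

```text
clock: 13.67
tcp_pos: [0.64, -0.1231, 0.0102]
orientation: [2.428, 1.993, 0.0]
contact_force: [0.5, 0.1, 0.6]
grip_width: 0.0486
gripper_force: 32.1
```

Request:
drive_tool(
  rows=[
    {"offset": [0,0,0.004],"rotation": [0,0,0],"claw": 0.5},
    {"offset": [0,0,0.004],"rotation": [0,0,0],"claw": 0.5},
  ],
)

```text
clock: 13.83
tcp_pos: [0.6402, -0.1231, 0.01]
orientation: [2.428, 1.993, 0.0]
contact_force: [-0.6, -0.1, 2.3]
grip_width: 0.0482
gripper_force: 32.5
```

Request:
drive_tool(
  rows=[
    {"offset": [0,0,0],"rotation": [0,0,0],"claw": 0.58},
    {"offset": [0,0,0],"rotation": [0,0,0],"claw": 0.61},
    {"offset": [0,0,0],"rotation": [0,0,0],"claw": 0.65},
    {"offset": [0,0,0],"rotation": [0,0,0],"claw": 0.7},
    {"offset": [0,0,0],"rotation": [0,0,0],"claw": 0.7},
    {"offset": [0,0,-0.05],"rotation": [0,0,0],"claw": 0.72},
    {"offset": [0,0,-0.15],"rotation": [0,0,0],"claw": 0.8},
    {"offset": [0,0,-0.3],"rotation": [0,0,0],"claw": 0.9},
    {"offset": [0,-0.1,-0.5],"rotation": [0,0,0],"claw": 1},
    {"offset": [0,-0.3,-0.7],"rotation": [0,0,0],"claw": 1},
    {"offset": [0.1,-0.5,-0.8],"rotation": [0,0,0],"claw": 1},
    {"offset": [0.3,-0.75,-0.85],"rotation": [0,0,0],"claw": 1},
    {"offset": [0.5,-1,-0.85],"rotation": [0,0,0],"claw": 1},
    {"offset": [0.6,-1,-0.85],"rotation": [0,0,0],"claw": 1},
    {"offset": [0.6,-1,-0.85],"rotation": [0,0,0],"claw": 1},
    {"offset": [0.6,-1,-0.85],"rotation": [0,0,0],"claw": 1},
  ],
)

```text
clock: 15.17
tcp_pos: [0.5105, -0.004, 0.1387]
orientation: [2.423, 1.997, 0.002]
contact_force: [0.6, -0.8, 0.5]
grip_width: 0.0853
gripper_force: 0.0
```

Run:
```python
from h import *
plan((.4377,.0085,.1,-11.2),(.4377,.0085,.03,-11.2))
f=grab('top','top10');C=cloud(f);z=C[...,2]
k=(abs(C[...,0]-.6406)<.045)&(abs(C[...,1]+.123)<.045)&(z>.0155)&(z<.03)
if k.sum()>10: print('small disc',k.sum(),np.median(z[k]),circ(onplane(f,cv2.convexHull(np.argwhere(k)[:,::-1].astype(np.int32)).reshape(-1,2),.018)))
P=C[(abs(C[...,0]-.6406)<.018)&(abs(C[...,1]+.123)<.018)];print('plane',np.linalg.lstsq(np.c_[P[:,0]-.6406,P[:,1]+.123,np.ones(len(P))],P[:,2],rcond=None)[0])
g=grab('wrist','wrist10');C=cloud(g);z=C[...,2]
m=(abs(C[...,0]-.437)<.05)&(abs(C[...,1]-.008)<.06)
for n,lo,hi in [('large top',.037,.043)]:
    k=m&(z>lo)&(z<hi);c=cv2.convexHull(np.argwhere(k)[:,::-1].astype(np.int32)).reshape(-1,2);print(n,k.sum(),circ(onplane(g,c,.04)))
cv2.imwrite('pics/t10.png',np.hstack([cv2.resize(f['frame'][130:300,180:380],(400,340)),cv2.resize(g['frame'],(400,340))])[:,:,::-1])
```

```text
now [ 0.5105 -0.004   0.1387] yaw -11.03 tilt [ 0.0022 -0.0004] w 0.0853 F [ 0.6 -0.8  0.5] grip 0.0 t 15.2 q [ 0.36  0.38 -0.57  2.    0.28  0.83 -0.56]
to (0.4377, 0.0085, 0.1, -11.2) offset [-0.0111, -0.4928, 0.2572] rot [0.0011, -0.0, 0.0015]
to (0.4377, 0.0085, 0.03, -11.2) offset [-0.0111, -0.4938, 0.7239] rot [0.0011, -0.0, 0.0015]
small disc 152 0.017230691963901323 [ 0.64086962 -0.1287433   0.04385634]
plane [0.01298988 0.28470269 0.02334504]
large top 5655 [0.43815548 0.0092425  0.03232804]
```

View pics/t10.png

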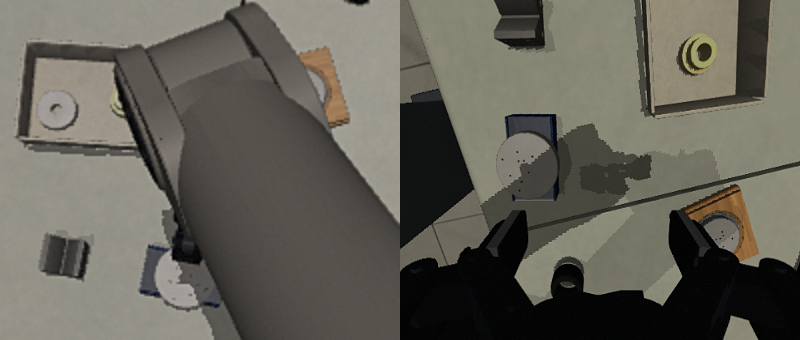

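The wrist half shows the bushing upright in the tray and the small disc lying in its recess at (720,235). The large disc is still on the box at (527,163).

Request:
drive_tool(
  rows=[
    {"offset": [-0.01,-0.15,0.05],"rotation": [0,0,0.0015],"claw": 1},
    {"offset": [-0.01,-0.35,0.1],"rotation": [0,0,0.0015],"claw": 1},
    {"offset": [-0.01,-0.49,0.2],"rotation": [0,0,0.0015],"claw": 1},
    {"offset": [-0.01,-0.49,0.35],"rotation": [0,0,0.0015],"claw": 1},
    {"offset": [-0.01,-0.49,0.5],"rotation": [0,0,0.0015],"claw": 1},
    {"offset": [-0.01,-0.49,0.55],"rotation": [0,0,0.0015],"claw": 1},
    {"offset": [-0.01,-0.49,0.55],"rotation": [0,0,0.0015],"claw": 1},
    {"offset": [-0.01,-0.49,0.55],"rotation": [0,0,0.0015],"claw": 1},
  ],
)

```text
clock: 15.93
tcp_pos: [0.4386, 0.0069, 0.0548]
orientation: [-2.432, -1.988, 0.0]
contact_force: [-0.8, 0.0, 0.7]
grip_width: 0.0854
gripper_force: 0.0
```

Run:
```python
from h import *
plan((.438,.0088,.0265,-11.2))
f=grab('side','side11');C=cloud(f);z=C[...,2]
P=C[(abs(C[...,0]-.6406)<.02)&(abs(C[...,1]+.123)<.02)];print('small plane',len(P),np.linalg.lstsq(np.c_[P[:,0]-.6406,P[:,1]+.123,np.ones(len(P))],P[:,2],rcond=None)[0])
```

```text
now [0.4386 0.0069 0.0548] yaw -11.47 tilt [-0.0004  0.0001] w 0.0854 F [-0.8  0.   0.7] grip 0.0 t 15.9 q [ 0.29  0.42 -0.53  2.21  0.38  0.59 -0.72]
to (0.438, 0.0088, 0.0265, -11.2) offset [0.0117, -0.0063, 0.1887] rot [-0.0002, -0.0, -0.0023]
small plane 193 [-0.00577956  0.05367617  0.01801021]
```

Request:
drive_tool(
  force=45,
  rows=[
    {"offset": [0.012,-0.006,0.06],"rotation": [0,0,-0.002],"claw": 1},
    {"offset": [0.012,-0.006,0.13],"rotation": [0,0,-0.002],"claw": 1},
    {"offset": [0.012,-0.006,0.18],"rotation": [0,0,-0.002],"claw": 1},
    {"offset": [0.012,-0.006,0.19],"rotation": [0,0,-0.002],"claw": 1},
    {"offset": [0.012,-0.006,0.19],"rotation": [0,0,-0.002],"claw": 0.95},
    {"offset": [0.012,-0.006,0.19],"rotation": [0,0,-0.002],"claw": 0.9},
    {"offset": [0.012,-0.006,0.19],"rotation": [0,0,-0.002],"claw": 0.85},
    {"offset": [0.012,-0.006,0.19],"rotation": [0,0,-0.002],"claw": 0.81},
    {"offset": [0.012,-0.006,0.19],"rotation": [0,0,-0.002],"claw": 0.78},
    {"offset": [0.012,-0.006,0.19],"rotation": [0,0,-0.002],"claw": 0.75},
    {"offset": [0.012,-0.006,0.19],"rotation": [0,0,-0.002],"claw": 0.7},
    {"offset": [0.012,-0.006,0.19],"rotation": [0,0,-0.002],"claw": 0.65},
    {"offset": [0.012,-0.006,0.19],"rotation": [0,0,-0.002],"claw": 0.65},
  ],
)

```text
clock: 17.07
tcp_pos: [0.4377, 0.0092, 0.0269]
orientation: [2.426, 1.994, 0.0]
contact_force: [-2.6, 0.3, 11.9]
grip_width: 0.0621
gripper_force: 45.9
```

Request:
drive_tool(
  rows=[
    {"offset": [0,0,-0.01],"rotation": [0,0,0],"claw": 0.65},
    {"offset": [0,0,-0.03],"rotation": [0,0,0],"claw": 0.65},
    {"offset": [0,0,-0.06],"rotation": [0,0,0],"claw": 0.65},
    {"offset": [0,0,-0.1],"rotation": [0,0,0],"claw": 0.65},
    {"offset": [0,0,-0.1],"rotation": [0,0,0],"claw": 0.65},
  ],
)

```text
clock: 17.48
tcp_pos: [0.4379, 0.0093, 0.042]
orientation: [2.427, 1.994, 0.001]
contact_force: [0.2, 0.1, -3.9]
grip_width: 0.0618
gripper_force: 49.6
```

Run:
```python
from h import *
plan((.5236,.296,.13,-11.2),(.5236,.296,.13,29))
g=grab('wrist','wrist12');C=cloud(g);z=C[...,2]
k=(abs(C[...,0]-.438)<.024)&(abs(C[...,1]-.009)<.024)&(z>.04)&(z<.07);P=C[k]
print('disc plane',len(P),np.linalg.lstsq(np.c_[P[:,:2]-[.438,.009],np.ones(len(P))],P[:,2],rcond=None)[0])
k=(abs(C[...,0]-.438)<.05)&(abs(C[...,1]-.009)<.05)&(z>.045)&(z<.068)
c=cv2.convexHull(np.argwhere(k)[:,::-1].astype(np.int32)).reshape(-1,2);print(circ(onplane(g,c,np.median(P[:,2]))))
k=(abs(C[...,0]-.445)<.05)&(abs(C[...,1]-.04)<.06)&(z>.02)&(z<.03);print('box z',k.sum(),np.median(z[k]))
f=grab('side','side12')
a=cv2.resize(f['frame'][150:240,210:290],(480,540),interpolation=cv2.INTER_CUBIC);cv2.imwrite('pics/s12.png',a[:,:,::-1])
```

```text
now [0.4379 0.0093 0.042 ] yaw -11.18 tilt [0.0012 0.    ] w 0.0618 F [ 0.2  0.1 -3.9] grip 49.6 t 17.5 q [ 0.27  0.45 -0.51  2.22  0.41  0.56 -0.75]
to (0.5236, 0.296, 0.13, -11.2) offset [1.9861, 0.1907, -0.5858] rot [0.0006, -0.0001, 0.0002]
to (0.5236, 0.296, 0.13, 29) offset [1.9861, 0.1907, -0.5858] rot [0.0006, 0.0001, -0.3506]
disc plane 11165 [-0.0035908  -0.00439705  0.0542555 ]
[0.43673504 0.01008457 0.03461052]
box z 4248 0.024066872455326363
```

View pics/s12.png

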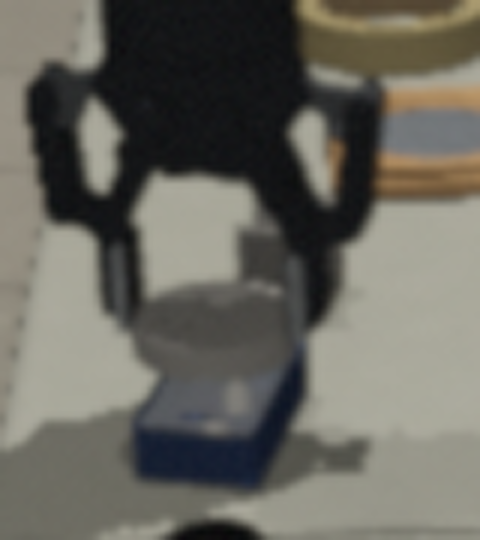

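The crop shows the large disc lifted level at (215,330), with the box standing below. I'll raise it above the V-block's height first, then carry it left.

Request:
drive_tool(
  rows=[
    {"offset": [0,0,-0.1],"rotation": [0,0,0],"claw": 0.65},
    {"offset": [0,0,-0.2],"rotation": [0,0,0],"claw": 0.65},
    {"offset": [0,0,-0.32],"rotation": [0,0,0],"claw": 0.65},
    {"offset": [0,0,-0.44],"rotation": [0,0,0],"claw": 0.65},
    {"offset": [0.05,0.02,-0.56],"rotation": [0,0,-0.01],"claw": 0.65},
    {"offset": [0.14,0.04,-0.65],"rotation": [0,0,-0.03],"claw": 0.65},
    {"offset": [0.26,0.06,-0.7],"rotation": [0,0,-0.06],"claw": 0.65},
    {"offset": [0.4,0.08,-0.7],"rotation": [0,0,-0.09],"claw": 0.65},
    {"offset": [0.55,0.1,-0.7],"rotation": [0,0,-0.12],"claw": 0.65},
    {"offset": [0.7,0.12,-0.7],"rotation": [0,0,-0.15],"claw": 0.65},
    {"offset": [0.85,0.15,-0.7],"rotation": [0,0,-0.18],"claw": 0.65},
    {"offset": [0.95,0.17,-0.7],"rotation": [0,0,-0.21],"claw": 0.65},
    {"offset": [1,0.19,-0.7],"rotation": [0,0,-0.23],"claw": 0.65},
    {"offset": [1,0.19,-0.7],"rotation": [0,0,-0.23],"claw": 0.65},
    {"offset": [1,0.19,-0.7],"rotation": [0,0,-0.23],"claw": 0.65},
  ],
)

```text
clock: 18.83
tcp_pos: [0.4939, 0.1506, 0.1454]
orientation: [-1.908, -2.494, 0.002]
contact_force: [0.4, -0.6, -3.8]
grip_width: 0.0614
gripper_force: 51.0
```

Run:
```python
from h import *
plan((.5236,.296,.13,15),(.5236,.296,.03,15))
g=grab('wrist','wrist13');C=cloud(g);z=C[...,2];hsv=cv2.cvtColor(g['frame'],cv2.COLOR_RGB2HSV)
m=(abs(C[...,0]-.5236)<.05)&(abs(C[...,1]-.296)<.05)&(hsv[...,1]<60)&(abs(z-.011)<.008)
n,l,s,c=cv2.connectedComponentsWithStats(m.astype(np.uint8));i=1+np.argmax(s[1:,4]);print(s[i])
print(circ(onplane(g,cv2.convexHull(np.argwhere(l==i)[:,::-1].astype(np.int32)).reshape(-1,2),.011)))
```

```text
now [0.4939 0.1506 0.1454] yaw 15.17 tilt [-0.0016 -0.0005] w 0.0614 F [ 0.4 -0.6 -3.8] grip 51.0 t 18.8 q [ 0.17  0.42 -0.72  1.97  0.35  0.88 -0.47]
to (0.5236, 0.296, 0.13, 15) offset [0.8836, 0.4446, 0.1018] rot [-0.0008, 0.0, 0.0015]
to (0.5236, 0.296, 0.03, 15) offset [0.8837, 0.4457, 0.7685] rot [-0.0008, 0.0, 0.0015]
[ 321    0   96   71 5595]
[0.52353576 0.2977583  0.03526258]
```

Request:
drive_tool(
  rows=[
    {"offset": [0.1,0.05,0],"rotation": [0,0,0],"claw": 0.65},
    {"offset": [0.26,0.13,0],"rotation": [0,0,0],"claw": 0.65},
    {"offset": [0.42,0.21,0],"rotation": [0,0,0],"claw": 0.65},
    {"offset": [0.58,0.29,0],"rotation": [0,0,0],"claw": 0.65},
    {"offset": [0.73,0.37,0.02],"rotation": [0,0,0],"claw": 0.65},
    {"offset": [0.84,0.42,0.08],"rotation": [0,0,0],"claw": 0.65},
    {"offset": [0.889,0.443,0.18],"rotation": [0,0,0],"claw": 0.65},
    {"offset": [0.889,0.443,0.3],"rotation": [0,0,0],"claw": 0.65},
    {"offset": [0.889,0.443,0.44],"rotation": [0,0,0],"claw": 0.65},
    {"offset": [0.889,0.443,0.58],"rotation": [0,0,0],"claw": 0.65},
    {"offset": [0.889,0.443,0.7],"rotation": [0,0,0],"claw": 0.65},
    {"offset": [0.889,0.443,0.78],"rotation": [0,0,0],"claw": 0.65},
    {"offset": [0.889,0.443,0.82],"rotation": [0,0,0],"claw": 0.65},
    {"offset": [0.889,0.443,0.845],"rotation": [0,0,0],"claw": 0.65},
    {"offset": [0.889,0.443,0.845],"rotation": [0,0,0],"claw": 0.65},
    {"offset": [0.889,0.443,0.845],"rotation": [0,0,0],"claw": 0.65},
  ],
)

```text
clock: 20.22
tcp_pos: [0.5242, 0.2972, 0.0202]
orientation: [1.909, 2.495, 0.002]
contact_force: [-0.5, -0.2, -3.7]
grip_width: 0.0616
gripper_force: 51.0
```

Run:
```python
from h import *
plan((.5235,.297,.0135,15))
g=grab('wrist','wrist14');C=cloud(g);z=C[...,2]
k=(abs(C[...,0]-.5235)<.022)&(abs(C[...,1]-.297)<.022);P=C[k]
print('plane',len(P),np.linalg.lstsq(np.c_[P[:,:2]-[.5235,.297],np.ones(len(P))],P[:,2],rcond=None)[0])
```

```text
now [0.5242 0.2972 0.0202] yaw 15.16 tilt [0.0011 0.0006] w 0.0616 F [-0.5 -0.2 -3.7] grip 51.0 t 20.2 q [-0.18  0.71 -0.6   1.84  0.56  0.76 -0.81]
to (0.5235, 0.297, 0.0135, 15) offset [-0.0001, -0.0051, 0.0443] rot [0.0006, -0.0002, 0.0014]
plane 20316 [-0.50512154  1.86990456  0.05642603]
```

Request:
drive_tool(
  rows=[
    {"offset": [0,-0.005,0.015],"rotation": [0,0,0],"claw": 0.65},
    {"offset": [0,-0.005,0.03],"rotation": [0,0,0],"claw": 0.65},
    {"offset": [0,-0.005,0.045],"rotation": [0,0,0],"claw": 0.65},
    {"offset": [0,-0.005,0.045],"rotation": [0,0,0],"claw": 0.65},
  ],
)

```text
clock: 20.6
tcp_pos: [0.5229, 0.2967, 0.0124]
orientation: [1.908, 2.495, -0.0]
contact_force: [-0.5, 0.7, -3.7]
grip_width: 0.0615
gripper_force: 51.0
```

Request:
drive_tool(
  rows=[
    {"offset": [0,0,0.004],"rotation": [0,0,0],"claw": 0.65},
    {"offset": [0,0,0.006],"rotation": [0,0,0],"claw": 0.65},
    {"offset": [0,0,0.006],"rotation": [0,0,0],"claw": 0.65},
  ],
)

```text
clock: 20.85
tcp_pos: [0.5229, 0.2968, 0.0122]
orientation: [1.908, 2.495, -0.0]
contact_force: [-2.5, -2.2, 4.3]
grip_width: 0.0618
gripper_force: 51.9
```

Contact. I'll release it, back off and check.

Request:
drive_tool(
  rows=[
    {"offset": [0,0,0],"rotation": [0,0,0],"claw": 0.74},
    {"offset": [0,0,0],"rotation": [0,0,0],"claw": 0.77},
    {"offset": [0,0,0],"rotation": [0,0,0],"claw": 0.81},
    {"offset": [0,0,0],"rotation": [0,0,0],"claw": 0.86},
    {"offset": [0,0,0],"rotation": [0,0,0],"claw": 0.9},
    {"offset": [0,0,0],"rotation": [0,0,0],"claw": 0.9},
    {"offset": [0,0,-0.05],"rotation": [0,0,0],"claw": 0.9},
    {"offset": [0,0,-0.15],"rotation": [0,0,0],"claw": 0.9},
    {"offset": [0,0,-0.3],"rotation": [0,0,0],"claw": 0.9},
    {"offset": [0,0,-0.5],"rotation": [0,0,0],"claw": 0.9},
    {"offset": [-0.1,-0.1,-0.7],"rotation": [0,0,0.03],"claw": 0.9},
    {"offset": [-0.3,-0.2,-0.85],"rotation": [0,0,0.08],"claw": 0.9},
    {"offset": [-0.5,-0.25,-0.9],"rotation": [0,0,0.14],"claw": 0.9},
    {"offset": [-0.75,-0.35,-0.9],"rotation": [0,0,0.19],"claw": 0.9},
    {"offset": [-1,-0.45,-0.9],"rotation": [0,0,0.23],"claw": 0.9},
    {"offset": [-1,-0.45,-0.9],"rotation": [0,0,0.23],"claw": 0.9},
    {"offset": [-1,-0.45,-0.9],"rotation": [0,0,0.23],"claw": 0.9},
  ],
)

```text
clock: 22.27
tcp_pos: [0.4973, 0.1316, 0.148]
orientation: [2.43, 1.988, 0.0]
contact_force: [0.0, 1.0, 0.6]
grip_width: 0.0768
gripper_force: 0.0
```

Run:
```python
from h import *
plan((.44,.01,.14,-11.2),(.44,.01,.06,-11.2))
for cam in ['top','wrist']:
  f=grab(cam,cam+'15');C=cloud(f);z=C[...,2]
  k=(abs(C[...,0]-.5235)<.05)&(abs(C[...,1]-.297)<.05)&(z>.0205)&(z<.03)
  if k.sum()>50:
    print(cam,'large',k.sum(),circ(onplane(f,cv2.convexHull(np.argwhere(k)[:,::-1].astype(np.int32)).reshape(-1,2),.025)))
    P=C[(abs(C[...,0]-.5235)<.022)&(abs(C[...,1]-.297)<.022)];print('plane',np.linalg.lstsq(np.c_[P[:,:2]-[.5235,.297],np.ones(len(P))],P[:,2],rcond=None)[0])
  m=(abs(C[...,0]-.44)<.06)&(abs(C[...,1]-.01)<.065)&(z>.02)&(z<.032)
  if m.sum()>50:
    Q=onplane(f,cv2.convexHull(np.argwhere(m)[:,::-1].astype(np.int32)).reshape(-1,2),.026);print(cam,'box',cv2.minAreaRect((Q[:,:2]*1000).astype(np.float32)))
```

```text
now [0.4973 0.1316 0.148 ] yaw -11.42 tilt [ 0.0015 -0.0015] w 0.0768 F [0.  1.  0.6] grip 0.0 t 22.3 q [ 0.13  0.38 -0.61  1.98  0.29  0.86 -0.85]
to (0.44, 0.01, 0.14, -11.2) offset [-0.8705, -0.2142, 0.0538] rot [0.0009, 0.0006, -0.0019]
to (0.44, 0.01, 0.06, -11.2) offset [-0.8699, -0.2152, 0.5872] rot [0.0009, 0.0006, -0.0019]
top large 386 [0.51131272 0.31055134 0.03843338]
plane [-0.01581837  0.02479719  0.02501305]
top box ((452.0403747558594, -22.684341430664062), (47.5640754699707, 22.88006019592285), 40.705284118652344)
wrist large 1080 [0.52232597 0.29329888 0.03078435]
plane [-0.00062385 -0.0157057   0.02373774]
wrist box ((440.85308837890625, 19.67554473876953), (74.56765747070312, 49.88114929199219), 78.6764144897461)
```

Request:
drive_tool(
  rows=[
    {"offset": [-0.25,-0.05,0],"rotation": [0,0,0],"claw": 0.9},
    {"offset": [-0.5,-0.1,0],"rotation": [0,0,0],"claw": 0.9},
    {"offset": [-0.75,-0.15,0],"rotation": [0,0,0],"claw": 0.9},
    {"offset": [-1,-0.2,0],"rotation": [0,0,0],"claw": 0.9},
    {"offset": [-1,-0.2,0],"rotation": [0,0,0],"claw": 0.9},
    {"offset": [-1,-0.2,0],"rotation": [0,0,0],"claw": 0.9},
  ],
)

```text
clock: 22.87
tcp_pos: [0.4385, -0.0075, 0.147]
orientation: [2.428, 1.993, 0.0]
contact_force: [0.2, 0.5, 0.6]
grip_width: 0.0768
gripper_force: 0.0
```

Run:
```python
from h import *
f=grab('wrist','wrist16');C=cloud(f);z=C[...,2]
hsv=cv2.cvtColor(f['frame'],cv2.COLOR_RGB2HSV)
m=(abs(C[...,0]-.44)<.06)&(abs(C[...,1]-.01)<.065)&(z>.018)&(z<.032)
Q=onplane(f,cv2.convexHull(np.argwhere(m)[:,::-1].astype(np.int32)).reshape(-1,2),.025);r=cv2.minAreaRect((Q[:,:2]*1000).astype(np.float32));print('box',r)
print('large plane?',np.median(z[(abs(C[...,0]-.5235)<.02)&(abs(C[...,1]-.297)<.02)]))
plan((.4393,.0105,.06,-11.3),(.4393,.0105,.005,-11.3))
cv2.imwrite('pics/w16.png',f['frame'][:,:,::-1])
```

```text
box ((439.0152282714844, 11.044898986816406), (84.534912109375, 49.978633880615234), 78.76160430908203)
large plane? nan
now [ 0.4393 -0.0059  0.1472] yaw -11.1 tilt [0.0012 0.0007] w 0.077 F [-0.9  1.5 -0.1] grip 0.0 t 22.9 q [ 0.41  0.26 -0.61  2.15  0.21  0.79 -0.52]
to (0.4393, 0.0105, 0.06, -11.3) offset [0.1067, -0.0215, 0.5815] rot [0.0005, -0.0005, 0.0017]
to (0.4393, 0.0105, 0.005, -11.3) offset [0.1063, -0.0219, 0.9482] rot [0.0005, -0.0005, 0.0017]
  return _methods._mean(a, axis=axis, dtype=dtype,
  ret = ret.dtype.type(ret / rcount)
```

View pics/w16.png

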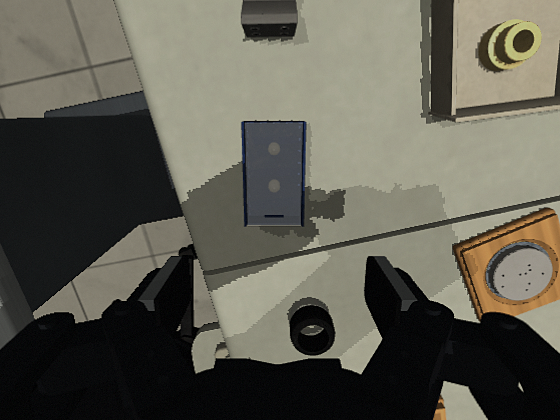

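The view shows the box upright at (274,173), the bushing at (510,42), the small disc in its recess at (522,270) and the loupe standing at (312,328). I'll grip the box across its 50 mm.

Request:
drive_tool(
  force=40,
  rows=[
    {"offset": [0.06,-0.01,0.1],"rotation": [0,0,0.002],"claw": 0.9},
    {"offset": [0.106,-0.022,0.25],"rotation": [0,0,0.002],"claw": 0.9},
    {"offset": [0.106,-0.022,0.45],"rotation": [0,0,0.002],"claw": 0.9},
    {"offset": [0.106,-0.022,0.65],"rotation": [0,0,0.002],"claw": 0.9},
    {"offset": [0.106,-0.022,0.8],"rotation": [0,0,0.002],"claw": 0.9},
    {"offset": [0.106,-0.022,0.88],"rotation": [0,0,0.002],"claw": 0.9},
    {"offset": [0.106,-0.022,0.92],"rotation": [0,0,0.002],"claw": 0.9},
    {"offset": [0.106,-0.022,0.92],"rotation": [0,0,0.002],"claw": 0.85},
    {"offset": [0.106,-0.022,0.92],"rotation": [0,0,0.002],"claw": 0.8},
  ],
)

```text
clock: 23.67
tcp_pos: [0.4393, 0.0109, 0.0091]
orientation: [-2.429, -1.993, -0.002]
contact_force: [0.8, 0.2, 1.0]
grip_width: 0.0686
gripper_force: 0.0
```

```bash
python3 -c "
from h import *
plan((.439,.0107,.006,-11.25))"
```

```text
now [0.4393 0.0109 0.0091] yaw -11.26 tilt [0.0007 0.0009] w 0.0686 F [0.8 0.2 1. ] grip 0.0 t 23.7 q [ 0.22  0.51 -0.46  2.23  0.47  0.49 -0.81]
to (0.439, 0.0107, 0.006, -11.25) offset [-0.0017, -0.0015, 0.0203] rot [0.0003, -0.0005, -0.0001]
```

Request:
drive_tool(
  rows=[
    {"offset": [-0.001,-0.002,0.02],"rotation": [0,0,0],"claw": 0.75},
    {"offset": [-0.001,-0.002,0.02],"rotation": [0,0,0],"claw": 0.7},
    {"offset": [-0.001,-0.002,0.02],"rotation": [0,0,0],"claw": 0.65},
    {"offset": [-0.001,-0.002,0.02],"rotation": [0,0,0],"claw": 0.61},
    {"offset": [-0.001,-0.002,0.02],"rotation": [0,0,0],"claw": 0.58},
    {"offset": [-0.001,-0.002,0.02],"rotation": [0,0,0],"claw": 0.54},
    {"offset": [-0.001,-0.002,0.02],"rotation": [0,0,0],"claw": 0.5},
    {"offset": [-0.001,-0.002,0.02],"rotation": [0,0,0],"claw": 0.48},
    {"offset": [-0.001,-0.002,0.02],"rotation": [0,0,0],"claw": 0.48},
  ],
)

```text
clock: 24.42
tcp_pos: [0.4385, 0.009, 0.0064]
orientation: [2.431, 1.989, 0.001]
contact_force: [-2.0, -0.5, 8.4]
grip_width: 0.0492
gripper_force: 40.7
```

Request:
drive_tool(
  rows=[
    {"offset": [0,0,-0.02],"rotation": [0,0,0],"claw": 0.48},
    {"offset": [0,0,-0.06],"rotation": [0,0,0],"claw": 0.48},
    {"offset": [0,0,-0.13],"rotation": [0,0,0],"claw": 0.48},
    {"offset": [0,0,-0.2],"rotation": [0,0,0],"claw": 0.48},
    {"offset": [0,0,-0.2],"rotation": [0,0,0],"claw": 0.48},
  ],
)

```text
clock: 24.83
tcp_pos: [0.4394, 0.0093, 0.0378]
orientation: [2.43, 1.988, 0.004]
contact_force: [-0.0, 1.3, -3.3]
grip_width: 0.0494
gripper_force: 42.7
```

Run:
```python
from h import *
plan((.5217,-.321,.13,-.5),(.45,-.15,.13,-11))
g=grab('wrist','wrist17');C=cloud(g);z=C[...,2]
k=(abs(C[...,0]-.439)<.02)&(abs(C[...,1]-.03)<.025)&(z>.03)&(z<.07);P=C[k]
print('box lid plane',len(P),np.linalg.lstsq(np.c_[P[:,:2]-[.439,.01],np.ones(len(P))],P[:,2],rcond=None)[0])
m=(abs(C[...,0]-.44)<.06)&(abs(C[...,1]-.01)<.065)&(z>.045)&(z<.063)
Q=onplane(g,cv2.convexHull(np.argwhere(m)[:,::-1].astype(np.int32)).reshape(-1,2),.055);print(cv2.minAreaRect((Q[:,:2]*1000).astype(np.float32)))
```

```text
now [0.4394 0.0093 0.0378] yaw -11.42 tilt [0.0032 0.0001] w 0.0494 F [-0.   1.3 -3.3] grip 42.7 t 24.8 q [ 0.26  0.45 -0.5   2.22  0.42  0.55 -0.76]
to (0.5217, -0.321, 0.13, -0.5) offset [-2.0491, 0.9757, -0.6132] rot [0.0016, -0.0002, -0.0953]
to (0.45, -0.15, 0.13, -11) offset [-1.0263, 0.2815, -0.6146] rot [0.0016, -0.0004, -0.0037]
box lid plane 11791 [-0.03419111 -0.04707349  0.05595267]
((440.19293212890625, 12.727714538574219), (86.35398864746094, 80.3740234375), 78.524658203125)
```

Request:
drive_tool(
  rows=[
    {"offset": [0,0,-0.1],"rotation": [0,0,0],"claw": 0.48},
    {"offset": [0,0,-0.2],"rotation": [0,0,0],"claw": 0.48},
    {"offset": [0,0,-0.32],"rotation": [0,0,0],"claw": 0.48},
    {"offset": [0,0.03,-0.44],"rotation": [0,0,0],"claw": 0.48},
    {"offset": [-0.05,0.07,-0.56],"rotation": [0,0,0],"claw": 0.48},
    {"offset": [-0.14,0.12,-0.65],"rotation": [0,0,-0.01],"claw": 0.48},
    {"offset": [-0.26,0.18,-0.7],"rotation": [0,0,-0.02],"claw": 0.48},
    {"offset": [-0.4,0.24,-0.7],"rotation": [0,0,-0.03],"claw": 0.48},
    {"offset": [-0.55,0.3,-0.7],"rotation": [0,0,-0.045],"claw": 0.48},
    {"offset": [-0.7,0.36,-0.7],"rotation": [0,0,-0.06],"claw": 0.48},
    {"offset": [-0.85,0.42,-0.7],"rotation": [0,0,-0.075],"claw": 0.48},
    {"offset": [-0.95,0.47,-0.7],"rotation": [0,0,-0.09],"claw": 0.48},
    {"offset": [-1,0.49,-0.7],"rotation": [0,0,-0.0953],"claw": 0.48},
    {"offset": [-1,0.49,-0.7],"rotation": [0,0,-0.0953],"claw": 0.48},
    {"offset": [-1,0.49,-0.7],"rotation": [0,0,-0.0953],"claw": 0.48},
  ],
)

```text
clock: 26.13
tcp_pos: [0.4801, -0.1517, 0.1404]
orientation: [-2.231, -2.21, -0.0]
contact_force: [0.0, 0.6, -2.8]
grip_width: 0.0489
gripper_force: 42.7
```

Run:
```python
from h import *
plan((.5217,-.322,.13,-.5),(.5217,-.322,.03,-.5))
```

```text
now [ 0.4801 -0.1517  0.1404] yaw -0.53 tilt [-0.0006  0.0008] w 0.0489 F [ 0.   0.6 -2.8] grip 42.7 t 26.1 q [ 0.66  0.37 -0.57  2.02  0.27  0.83 -0.07]
to (0.5217, -0.322, 0.13, -0.5) offset [-1.1328, 0.288, 0.0686] rot [-0.0003, -0.0004, -0.0003]
to (0.5217, -0.322, 0.03, -0.5) offset [-1.1333, 0.2884, 0.7352] rot [-0.0003, -0.0004, -0.0003]
```

Request:
drive_tool(
  rows=[
    {"offset": [-0.1,0.03,0],"rotation": [0,0,0],"claw": 0.48},
    {"offset": [-0.25,0.07,0],"rotation": [0,0,0],"claw": 0.48},
    {"offset": [-0.42,0.12,0],"rotation": [0,0,0],"claw": 0.48},
    {"offset": [-0.6,0.17,0],"rotation": [0,0,0],"claw": 0.48},
    {"offset": [-0.78,0.22,0],"rotation": [0,0,0],"claw": 0.48},
    {"offset": [-0.92,0.26,0],"rotation": [0,0,0],"claw": 0.48},
    {"offset": [-1,0.288,0],"rotation": [0,0,0],"claw": 0.48},
    {"offset": [-1,0.288,0],"rotation": [0,0,0],"claw": 0.48},
    {"offset": [-1,0.288,0],"rotation": [0,0,0],"claw": 0.48},
  ],
)

```text
clock: 26.88
tcp_pos: [0.5226, -0.301, 0.1404]
orientation: [-2.229, -2.212, -0.001]
contact_force: [-0.1, 0.1, -1.7]
grip_width: 0.0493
gripper_force: 42.7
```

Run:
```python
from h import *
f=load('side0');C=cloud(f);z=C[...,2];hsv=cv2.cvtColor(f['frame'],cv2.COLOR_RGB2HSV)
m=(abs(C[...,0]-.5217)<.05)&(abs(C[...,1]+.321)<.06)&(hsv[...,1]<60)&(z>.003)&(z<.018)
n,l,s,c=cv2.connectedComponentsWithStats(m.astype(np.uint8));i=1+np.argmax(s[1:,4]);print(s[i])
Q=onplane(f,cv2.convexHull(np.argwhere(l==i)[:,::-1].astype(np.int32)).reshape(-1,2),.010);print('side floor',cv2.minAreaRect((Q[:,:2]*1000).astype(np.float32)))
# held box, side view
g=grab('side','side18');C=cloud(g);z=C[...,2];h=cv2.cvtColor(g['frame'],cv2.COLOR_RGB2HSV)
t=get_obs()['tcp_pos'];m=(h[...,0]>100)&(h[...,0]<130)&(h[...,1]>80)&(abs(C[...,0]-t[0])<.05)&(abs(C[...,1]-t[1])<.07)&(z>.1);P=C[m];print('blue',m.sum(),P.min(0)-t,P.max(0)-t)
plan((.5217,-.322,.035,-.5))
cv2.imwrite('pics/s18.png',cv2.resize(g['frame'][180:340,210:360],None,fx=3.6,fy=3.6)[:,:,::-1])
```

```text
[266 286  33  29 900]
side floor ((521.5567016601562, -316.0503234863281), (88.12530517578125, 57.61501693725586), 89.27023315429688)
blue 260 [-0.0237514  -0.04265408 -0.00386139] [ 0.04128507 -0.00307115  0.05693903]
now [ 0.5225 -0.3002  0.1405] yaw -0.36 tilt [-0.0005  0.0016] w 0.0491 F [ 0.1  0.3 -2.4] grip 42.7 t 26.9 q [ 0.8   0.51 -0.5   1.79  0.3   0.92  0.16]
to (0.5217, -0.322, 0.035, -0.5) offset [-0.1464, -0.0042, 0.7031] rot [-0.0003, -0.0008, 0.0012]
```

View pics/s18.png

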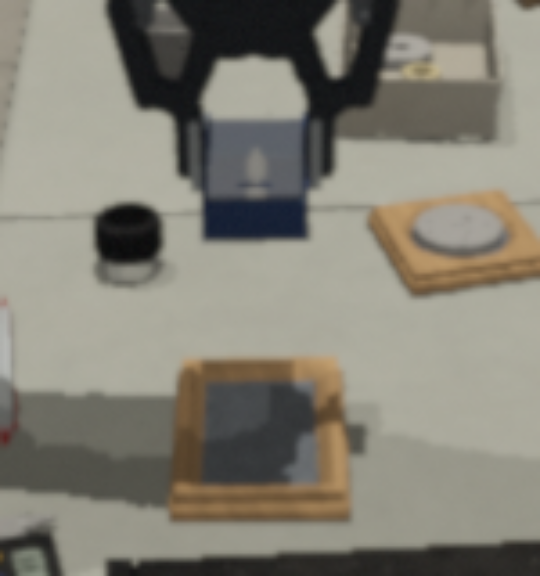

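The crop shows the box level in the fingers at (255,180). The empty cradle is at (260,430), the loupe is standing at (128,243), and the small disc is seated at (460,228).

Request:
drive_tool(
  rows=[
    {"offset": [-0.06,-0.003,0.03],"rotation": [0,0,0],"claw": 0.48},
    {"offset": [-0.12,-0.006,0.1],"rotation": [0,0,0.001],"claw": 0.48},
    {"offset": [-0.137,-0.006,0.2],"rotation": [0,0,0.001],"claw": 0.48},
    {"offset": [-0.137,-0.006,0.33],"rotation": [0,0,0.001],"claw": 0.48},
    {"offset": [-0.137,-0.006,0.46],"rotation": [0,0,0.001],"claw": 0.48},
    {"offset": [-0.137,-0.006,0.58],"rotation": [0,0,0.001],"claw": 0.48},
    {"offset": [-0.137,-0.006,0.67],"rotation": [0,0,0.001],"claw": 0.48},
    {"offset": [-0.137,-0.006,0.73],"rotation": [0,0,0.001],"claw": 0.48},
    {"offset": [-0.137,-0.006,0.76],"rotation": [0,0,0.001],"claw": 0.48},
    {"offset": [-0.137,-0.006,0.77],"rotation": [0,0,0.001],"claw": 0.48},
    {"offset": [-0.137,-0.006,0.77],"rotation": [0,0,0.001],"claw": 0.48},
    {"offset": [-0.137,-0.006,0.77],"rotation": [0,0,0.001],"claw": 0.48},
  ],
)

```text
clock: 27.93
tcp_pos: [0.522, -0.3236, 0.026]
orientation: [2.232, 2.209, 0.001]
contact_force: [0.2, -0.8, -2.4]
grip_width: 0.0489
gripper_force: 42.7
```

Run:
```python
from h import *
plan((.5216,-.3207,.0175,-.5))
```

```text
now [ 0.522  -0.3236  0.026 ] yaw -0.59 tilt [ 0.0013 -0.0007] w 0.0489 F [ 0.2 -0.8 -2.4] grip 42.7 t 27.9 q [ 0.77  0.67 -0.43  1.82  0.4   0.73  0.11]
to (0.5216, -0.3207, 0.0175, -0.5) offset [0.0194, -0.0031, 0.0568] rot [0.0007, 0.0004, -0.0008]
```

Request:
drive_tool(
  rows=[
    {"offset": [0.015,-0.003,0],"rotation": [0,0,0],"claw": 0.48},
    {"offset": [0.017,-0.003,0.02],"rotation": [0,0,0],"claw": 0.48},
    {"offset": [0.017,-0.003,0.04],"rotation": [0,0,0],"claw": 0.48},
    {"offset": [0.017,-0.003,0.055],"rotation": [0,0,0],"claw": 0.48},
    {"offset": [0.017,-0.003,0.055],"rotation": [0,0,0],"claw": 0.48},
    {"offset": [0.017,-0.003,0.055],"rotation": [0,0,0],"claw": 0.48},
  ],
)

```text
clock: 28.43
tcp_pos: [0.5208, -0.3208, 0.0168]
orientation: [-2.233, -2.21, 0.0]
contact_force: [-0.4, 0.1, -2.6]
grip_width: 0.0487
gripper_force: 42.7
```

Request:
drive_tool(
  rows=[
    {"offset": [0,0,0.004],"rotation": [0,0,0],"claw": 0.48},
    {"offset": [0,0,0.006],"rotation": [0,0,0],"claw": 0.48},
    {"offset": [0,0,0.006],"rotation": [0,0,0],"claw": 0.48},
  ],
)

```text
clock: 28.68
tcp_pos: [0.5209, -0.3208, 0.0166]
orientation: [2.233, 2.21, -0.0]
contact_force: [-2.7, 1.2, 3.5]
grip_width: 0.0491
gripper_force: 43.4
```

Request:
drive_tool(
  rows=[
    {"offset": [0,0,0],"rotation": [0,0,0],"claw": 0.58},
    {"offset": [0,0,0],"rotation": [0,0,0],"claw": 0.61},
    {"offset": [0,0,0],"rotation": [0,0,0],"claw": 0.65},
    {"offset": [0,0,0],"rotation": [0,0,0],"claw": 0.7},
    {"offset": [0,0,0],"rotation": [0,0,0],"claw": 0.75},
    {"offset": [0,0,-0.05],"rotation": [0,0,0],"claw": 0.75},
    {"offset": [0,0,-0.15],"rotation": [0,0,0],"claw": 0.75},
    {"offset": [0,0,-0.3],"rotation": [0,0,0],"claw": 0.75},
    {"offset": [0,0,-0.5],"rotation": [0,0,0],"claw": 0.75},
    {"offset": [0,0,-0.75],"rotation": [0,0,0],"claw": 0.75},
    {"offset": [-0.2,0,-1],"rotation": [0,0,0],"claw": 0.75},
    {"offset": [-0.45,0,-1],"rotation": [0,0,0],"claw": 0.75},
    {"offset": [-0.7,0,-1],"rotation": [0,0,0],"claw": 0.75},
    {"offset": [-0.95,0,-1],"rotation": [0,0,0],"claw": 0.75},
    {"offset": [-1,0,-1],"rotation": [0,0,0],"claw": 0.75},
    {"offset": [-1,0,-1],"rotation": [0,0,0],"claw": 0.75},
    {"offset": [-1,0,-1],"rotation": [0,0,0],"claw": 0.75},
  ],
)

```text
clock: 30.1
tcp_pos: [0.5193, -0.4703, 0.166]
orientation: [-2.233, -2.209, -0.001]
contact_force: [0.6, 1.5, -0.5]
grip_width: 0.0643
gripper_force: 0.0
```

Run:
```python
from h import *
plan()
f=grab('wrist','wrist20');t=grab('top','top20')
for nm,g in [('wrist',f),('top',t)]:
  C=cloud(g);z=C[...,2]
  for n,x,y,lo,hi in [('box',.5216,-.32,.03,.042),('small',.6406,-.123,.0155,.025),('large',.5235,.297,.0205,.03),('bush',.6316,.0725,.022,.033),('loupe',.4446,-.1372,.03,.042),('vb',.4605,.1352,.03,.047)]:
    k=(abs(C[...,0]-x)<.052)&(abs(C[...,1]-y)<.052)&(z>lo)&(z<hi)
    if n=='bush': k&=(abs(C[...,0]-x)<.025)&(abs(C[...,1]-y)<.025)
    if k.sum()<20: continue
    zm=np.median(z[k]);Q=onplane(g,cv2.convexHull(np.argwhere(k)[:,::-1].astype(np.int32)).reshape(-1,2),zm);r=cv2.minAreaRect((Q[:,:2]*1000).astype(np.float32))
    print(nm,n,k.sum(),round(float(zm),4),np.round(r[0],1),np.round(r[1],1),round(r[2],1))
cv2.imwrite('pics/t20.png',np.hstack([cv2.resize(t['frame'],(400,300)),cv2.resize(f['frame'],(400,300))])[:,:,::-1])
```

```text
now [ 0.5193 -0.4703  0.166 ] yaw -0.63 tilt [0.0001 0.0011] w 0.0643 F [ 0.6  1.5 -0.5] grip 0.0 t 30.1 q [ 0.95  0.62 -0.46  1.52  0.3   1.07  0.41]
wrist box 3795 0.034 [ 520.7 -342.8] [37.3 50.1] 89.3
top box 924 0.0354 [ 520.8 -319. ] [85.8 50.1] 89.5
top small 640 0.0179 [ 639.8 -123.3] [83.9 83.6] 14.0
top large 729 0.0253 [519.2 293.4] [75.6 94. ] 80.8
top bush 90 0.029 [630.9  70.9] [27.1 25. ] 30.0
top loupe 171 0.0355 [ 444.3 -138.4] [37.9 39.9] 88.0
top vb 268 0.0396 [460.1 134.8] [44.1 38. ] 79.7
```

View pics/t20.png

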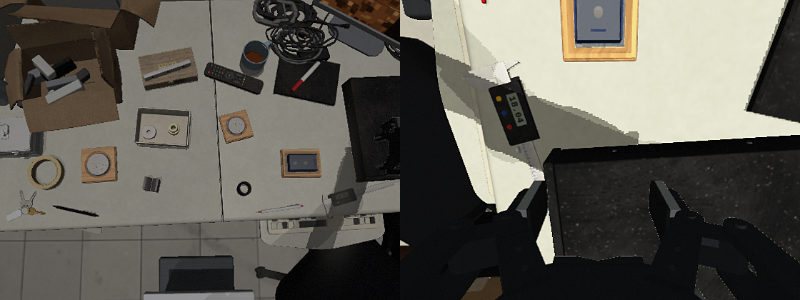

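Everything is seated: box top at about 35.4 mm, small disc at 18 mm, large disc at 25 mm, bushing at 29 mm. The loupe and V-block haven't moved.

```bash
python3 -c "
from bench import hand_in
print(hand_in())"
```

```text
the job is handed in; nothing more can be done
None
```

The job is handed in: the bushing, both discs and the blue box are seated in their places, and the loupe and V-block haven't moved; the last move ended at 30 s of the 99 s.

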